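Tip out the dies, heft the tote, tip again

ROBOT

A 6-joint arm with a two-finger parallel gripper is mounted at the origin on the work surface. World frame = base frame: x ahead of the robot, y to its left, z up, the work surface at z = 0. Lengths are in m, angles in rad, forces in N, time in s.
With the tool pointing down it reaches from about 0.225 to 0.875 m from the base axis. Payload 3.4 kg.
Tool frame: the origin (TCP) lies on the centre line of the jaws, within the pads' length; the fingertips stand 17 mm ahead of it and the grasp point (between the pads) lies 2 mm behind it (nose_length is the distance from the TCP to the fingertips, in m); z points along the fingers, y is the line along which they close (so a half turn about z gives the same grasp; the last joint's range is limited). The gripper opens to 85 mm and grips with 20 to 120 N. Pads are 22 mm wide; open, the fingers measure 114 mm over their backs; the gripper's body (76 mm by 85 mm) begins 54 mm behind the grasp point. The pads swing forward as they close: fully open they stand 13 mm farther back than shut.
Start: joints at [-1.373, 0.276, 1.505, -0, 1.361, -0.121], TCP at [0.18, -0.546, 0.248] pointing down, gripper open.
Joint ranges: [-2.89, 2.89], [-0.75, 2.08], [0.22, 2.7], [-1.18, 4.32], [0.11, 2.71], [-2.7, 2.7]. Speed limits (rad/s): [2.57, 2.57, 3.14, 3.14, 3.14, 3.14].

INTERFACE

Orientations are given as a unit quaternion [w, x, y, z].
In Python, from rig import get_state, get_image, sign_off, find_in, place_of, nose_length gives the robot as it stands.
- The arm moves only by the tool apply_moves, never from a script. Its argument "deltas" is one flat list of numbers, 5 for each row, row after row: the finger opening in mm, from 0 to 85.4, then the shift along the tool's x, y, z in mm, then the turn about the tool's z in degrees. A call has 1 to 12 rows; each row is the pose to reach, as a shift and turn from the pose commanded when the call began, along the tool's axes at that moment; what a row does not reach only later rows make up. A row lasts 1/12 s, in which the tool goes at most 41.7 mm and 7.16 degrees, less where a joint would pass 70% of its speed; a pose out of reach is approached as far as the arm can. A call with a gripper value outside its range is refused whole. The fingers move at their own pace and stop on an object; "squeeze" is the grip in N (left out, the last holds). Time passes only in rows, so rows that repeat a pose let the fingers close. It gives the time, the measured TCP pose, the force, the opening and the grip force at its end, in the units of the state.
- get_state(): the state, without advancing time (a new reading comes with each control period).
- get_image(name): name is "scene" or "side" or "wrist"; returns a dict with "frame" (400x640x3 uint8, red, green, blue), "K" (3x3 intrinsics, pixels), "position" and "orientation" of the camera in the world. Camera axes: x right, y down, z forward; pixel columns grow to the right and rows downward; lengths in m; the calibration is good to about 2 mm. A picture is of the moment at which its call begins. There is no depth.
- sign_off(): hands the job in; it is judged then, once.
Trained networks look in a picture, given as the dict that the camera call returned (one of the last four; its "shot" number tells which), for a name from the list of things; names that differ only in an ending like _2 or _b are one class to them, and where a whole thing is asked for, a point or a joint stands for the part that bears it (a point fixed in the world has none). Each returns a list of dicts, best first, with "score" (0 to 1); they miss things now and then, are a little off and sometimes report something else, mostly with a low value. They report only what shows in the picture. A call takes as long as a camera call. They do not tell look-alikes from the thing itself.
- find_in(query, picture): "point" ([column, row] in pixels, amid what is visible of it).
- place_of(query, picture): "point" ([column, row] in pixels: a listed point, or the origin of a listed thing).
The state is a dict: "clock": time; "qpos": joint angles; "qd": joint speeds; "effort": joint torques, N m; "position": TCP position; "ee_rot": TCP orientation; "contact_force": force on the tool from outside, world axes, zero at the start; "moment": the same for the moment, N m; "width": finger opening in m; "gripper_force": force on a finger pad.
Only numpy, scipy, OpenCV 4.12 (cv2) and the standard library are available. Lean on these libraries where they do the work, as an engineer would, in place of code of your own. Each camera call takes 0.05 s, during which the arm holds its last target. There are 200 camera calls.

TASK

Pick up the little blue tote by its wooden handle and tip the four brass dies out of its spout into the white pan of the scale. Some tend to lodge unseen in the corners behind the hood, so after each tip hold the tote level and still in the air for about a second to heft it, and tip again until the heft tells you it is empty. When all four dies lie in the pan and their weight has brought it down onto its stop, stand the empty tote upright in the middle of its cork mat and let go, leaving the press weight, the jar and the tool pot where they are.

Things in the scene. Friction and masses are not known exactly. Their poses are not given: they have to be found in the camera images.
- tote: Blue sheet-metal tote, about 260 g empty (up to 15 percent off). Origin: centre of its underside; x points to the spout end, z up. Box 130 mm long (x), 90 mm wide (y), 40 mm high, walls and floor 3 mm. A hood roofs the front (x 22 to 65 mm, top at 43 mm height); the rear is open above. It has no sill at the spout, so carry it level: the dies begin to slide at 25 to 36 degrees.
- tote_gap (a point): Middle of the gap in the tote's front end wall, at floor level: 63 mm ahead of the tote's origin, 3 mm up, axes as the tote's. The gap is 40 mm wide (y) and 37 mm high. On either side of it the wall closes a 22 mm wide corner where dies catch when the tote is tipped straight; turned some 50 degrees about its own z axis, to one side or the other, while tipped, each corner empties.
- tote_grip (a point): Centre of the tote's wooden handle, 95 mm straight above the tote's origin, axes as the tote's. A straight bar across the tote (along y), 16 mm wide (x), 20 mm high (z), 84 mm long between two end straps; the nearest thing below it is the hood's top, 42 mm below its underside.
- tote_spout (a point): Middle of the outer edge of the tote's flat chute, on its floor: 81 mm ahead of the tote's origin, 3 mm up, axes as the tote's. The chute runs from the gap at floor level, 40 mm wide inside, with 13 mm high cheeks.
- die1_c (a point): Brass stamping die 1 of 4, all alike: a plain solid cylinder 18 mm in diameter and 18 mm high, about 39 g (within 5 percent); starts standing in the tote. This point is its centre; z is the cylinder's axis.
- die2_c (a point): Brass stamping die 2 of 4, all alike: a plain solid cylinder 18 mm in diameter and 18 mm high, about 39 g (within 5 percent); starts standing in the tote. This point is its centre; z is the cylinder's axis.
- die3_c (a point): Brass stamping die 3 of 4, all alike: a plain solid cylinder 18 mm in diameter and 18 mm high, about 39 g (within 5 percent); starts standing in the tote. This point is its centre; z is the cylinder's axis.
- die4_c (a point): Brass stamping die 4 of 4, all alike: a plain solid cylinder 18 mm in diameter and 18 mm high, about 39 g (within 5 percent); starts standing in the tote. This point is its centre; z is the cylinder's axis.
- pan_center (a point): Centre of the pan's inner floor. The pan is a round white enamel dish, 164 mm across at the rim, about 134 mm across the floor, with a rim 30 mm above this point (wall 3 mm), on top of a green spring scale (base 150 by 150 by 50 mm). Empty, this point is 82 mm above the bench.
- pan (a joint): How far the scale's pan has sunk, in m: 0 empty, growing downward to 0.020 on its hard stop. A spring carries it; three dies sink it about 17 mm, all four bring it down on the stop.
- mat: Fixed cork mat, 190 by 150 mm and 3 mm thick, on which the tote starts. Origin: centre of its underside, on the bench.
- weight: Bystander: dark iron press weight with a knob on top, 68 mm in diameter, 90 mm high. Origin: centre of its underside.
- jar: Bystander: small amber jar with a black cap, 48 mm in diameter, 62 mm high. Origin: centre of its underside.
- toolpot: Bystander: dark wooden pot with three hand tools in it, 72 mm in diameter, pot 100 mm high, tools up to about 150 mm. Origin: centre of its underside.
Mind the look-alikes: they are no part of the job. Of the things like the tote, leave any that is orange; of the rest the larger one is meant.

How it is judged:
On the way, in this order (a step that is already met when the one before it is completed fails the run):
1. the tote is tipped steeply (over 46 degrees) with the end of its chute above the pan (angle between tote's own z axis and vertical above 0.8 rad and horizontal distance between tote_spout and pan_center below 0.085 m), for 0.2 s.
2. all four dies in the pan, the tote is hefted: held level (within 17 degrees) and still (under 0.04 m/s), over 50 mm above the bench, not touching the scale, for half a second (horizontal distance between each of die1_c, die2_c, die3_c, die4_c and pan_center below 0.082 m and z of die1_c in the frame of pan_center between 0 and 0.05 m and z of die2_c in the frame of pan_center between 0 and 0.05 m and z of die3_c in the frame of pan_center between 0 and 0.05 m and z of die4_c in the frame of pan_center between 0 and 0.05 m and angle between tote's own z axis and vertical below 0.3 rad and height (world z) of tote above 0.05 m and linear speed of tote below 0.04 m/s and contact force between tote and scale below 0.05 N), for 0.5 s.
At the end, for the whole second after the job is handed in: All four dies lie in the pan and the pan rests on its stop (sunk over 19 mm of 20); the tote stands at rest and upright (within 6 degrees) on the mat, its centre within 45 mm of the mat's centre (horizontal distance between each of die1_c, die2_c, die3_c, die4_c and pan_center below 0.082 m and z of die1_c in the frame of pan_center between 0 and 0.05 m and z of die2_c in the frame of pan_center between 0 and 0.05 m and z of die3_c in the frame of pan_center between 0 and 0.05 m and z of die4_c in the frame of pan_center between 0 and 0.05 m and value of joint pan above 0.019 m and velocity of joint pan between -0.02 and 0.02 m/s and horizontal distance between tote and mat below 0.045 m and angle between tote's own z axis and vertical below 0.1 rad and height (world z) of tote below 0.007 m and linear speed of tote below 0.01 m/s); the robot touches nothing.
It fails at once if the press weight is moved over 30 mm or tipped over (distance of weight from where it was at the start of the episode above 0.03 m or angle between weight's own z axis and vertical above 0.5 rad).
It fails at once if the jar is moved over 30 mm or tipped over (distance of jar from where it was at the start of the episode above 0.03 m or angle between jar's own z axis and vertical above 0.5 rad).
It fails at once if the tool pot is moved over 30 mm or tipped over (distance of toolpot from where it was at the start of the episode above 0.03 m or angle between toolpot's own z axis and vertical above 0.5 rad).
It also fails if it takes over 72 s, if anything falls off the work surface, if the arm or the gripper's body presses on something with over 40 N, if the wrist force passes 120 N, or if a joint passes its speed limit or range.

## Working session

There is one attempt and no reset: what is moved stays moved. The work goes in short steps, Python scripts to look and compute and a tool call to move; the robot and the scene stay as the last step left them, time stands still between calls to the robot, and variables do not carry over. Pictures are saved under pics/ and viewed, at most 10 in all, crops included, and the job is handed in when it is done.

Besides the shell and the picture viewer there is one more tool, called after "Request:" as name(argument=value, ...) on one line, values as JSON. apply_moves: Moves the arm, as the interface text tells. Its arguments: {"type":"object","properties":{"deltas":{"type":"array"},"squeeze":{"type":"number"}},"required":["deltas"]}

```bash
ls -la; mkdir -p pics; cat > h.py <<'E'
import numpy as np, cv2, json
from scipy.spatial.transform import Rotation as R
from rig import *
def rot(q): return R.from_quat([q[1],q[2],q[3],q[0]]).as_matrix()
def ray(im,p):
    d=rot(im["orientation"])@np.linalg.inv(im["K"])@np.array([p[0],p[1],1.]); return np.array(im["position"]),d
def at_z(im,p,z):
    o,d=ray(im,p); return o+d*(z-o[2])/d[2]
def tri(rs):
    A=np.zeros((3,3));b=np.zeros(3)
    for o,d in rs:
        d=d/np.linalg.norm(d);M=np.eye(3)-np.outer(d,d);A+=M;b+=M@o
    return np.linalg.solve(A,b)
def proj(im,X):
    c=np.array(im["K"])@(rot(im["orientation"]).T@(np.array(X)-im["position"])); return c[:2]/c[2]
def save(im,n): cv2.imwrite("pics/"+n+".png",im["frame"][:,:,::-1])
E
python3 - <<'E'
from h import *
np.set_printoptions(precision=3,suppress=True)
s=get_state(); print(s["clock"],s["position"],s["ee_rot"],s["contact_force"],nose_length)
for n in ["scene","side"]:
    im=get_image(n); save(im,n+"0"); print(n,im["position"])
    for q in ["tote","tote_grip","tote_spout","pan_center","mat","weight","jar","toolpot"]:
        z={"tote":.003,"tote_grip":.098,"tote_spout":.006,"pan_center":.082}.get(q,0)
        for r in place_of(q,im)[:3]: print(q,round(r["score"],2),np.round(r["point"]),at_z(im,r["point"],z))
E
```

```text
total 12
drwxr-xr-x  3 agent agent 4096 Dec  3 14:45 .
drwxr-xr-x 23 root  root  4096 Dec  3 14:45 ..
drwxr-xr-x  2 agent agent 4096 Dec  3 14:45 pics
0.0 [ 0.18  -0.546  0.247] [-0.001  0.987  0.159 -0.   ] [ 0.052 -0.089 -0.223] 0.017
scene [ 0.723 -0.393  0.769]
tote 0.97 [216. 197.] [ 0.303 -0.166  0.003]
tote 0.71 [271. 364.] [ 0.601 -0.379  0.003]
tote 0.64 [293. 256.] [ 0.523 -0.19   0.003]
tote_grip 0.96 [267. 362.] [ 0.61  -0.381  0.098]
tote_grip 0.84 [292. 238.] [ 0.527 -0.189  0.098]
tote_grip 0.73 [199. 173.] [ 0.294 -0.17   0.098]
tote_spout 0.77 [312. 292.] [ 0.596 -0.232  0.006]
tote_spout 0.64 [251. 393.] [ 0.599 -0.434  0.006]
pan_center 0.96 [408.  99.] [0.558 0.235 0.082]
weight 0.94 [313. 173.] [ 0.451 -0.001  0.   ]
jar 0.85 [377. 205.] [0.614 0.001 0.   ]
toolpot 0.83 [437. 220.] [0.738 0.037 0.   ]
side [0.429 0.718 0.94 ]
tote 0.93 [294. 140.] [ 0.61  -0.376  0.003]
tote 0.77 [314. 180.] [ 0.528 -0.202  0.003]
tote 0.58 [391. 194.] [ 0.302 -0.168  0.003]
tote_grip 0.88 [295. 123.] [ 0.599 -0.342  0.098]
tote_grip 0.8 [398. 173.] [ 0.296 -0.156  0.098]
tote_grip 0.62 [311. 158.] [ 0.534 -0.194  0.098]
tote_spout 0.97 [304. 126.] [ 0.586 -0.447  0.006]
tote_spout 0.78 [294. 169.] [ 0.593 -0.24   0.006]
tote_spout 0.64 [365. 186.] [ 0.378 -0.188  0.006]
pan_center 0.96 [281. 292.] [0.556 0.227 0.082]
mat 0.56 [314. 180.] [ 0.527 -0.202  0.   ]
weight 0.77 [334. 236.] [ 0.455 -0.001  0.   ]
jar 0.75 [281. 292.] [0.569 0.18  0.   ]
jar 0.62 [279. 233.] [0.601 0.003 0.   ]
toolpot 0.98 [223. 240.] [0.743 0.042 0.   ]
```

View pics/scene0.png

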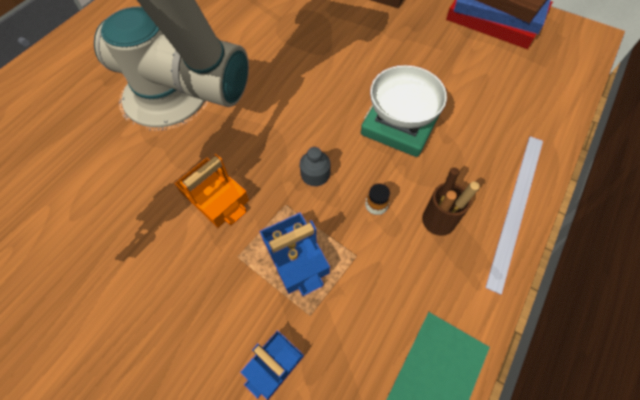

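Request:
apply_moves(deltas=[85,0,0,0,7,85,0,0,0,14])

```text
clock: 1.07
position: [0.1802, -0.5461, 0.2483]
ee_rot: [0.0, 0.999, 0.034, 0.0]
contact_force: [-0.1, -0.6, 0.3]
width: 0.085
gripper_force: 0.0
```

Request:
apply_moves(deltas=[85,0,500,0,14,85,0,500,0,14,85,0,500,0,14,85,0,500,0,14,85,0,500,0,14,85,0,500,0,14,85,0,500,0,14,85,0,500,0,14,85,0,500,0,14,85,0,500,0,14,85,0,500,0,14,85,0,500,0,14])

```text
clock: 2.07
position: [0.1999, -0.9397, 0.2127]
ee_rot: [0.014, 0.996, -0.085, 0.004]
contact_force: [0.2, -0.5, -0.4]
width: 0.0845
gripper_force: 0.0
```

Request:
apply_moves(deltas=[85,0,800,0,0,85,0,800,0,0,85,0,800,0,0,85,0,800,0,0,85,0,800,0,0,85,0,800,0,0])

```text
clock: 2.57
position: [0.1328, -0.9907, 0.1555]
ee_rot: [0.035, 0.996, -0.085, 0.009]
contact_force: [0.1, -1.1, -0.3]
width: 0.0849
gripper_force: 0.0
```

```bash
python3 -c "
from h import *
s=get_state();print(s['qpos'],s['position'],rot(s['ee_rot']).round(3))"
```

```text
[-1.50969476  1.06530397  0.22051711  0.00786069  1.78406411  0.23383101] [ 0.13281178 -0.99067704  0.15554937] [[ 0.985 -0.17   0.012]
 [-0.169 -0.983 -0.071]
 [ 0.024  0.068 -0.997]]
```

Request:
apply_moves(deltas=[85,0,-200,0,0,85,0,-200,0,0,85,0,-200,0,0,85,0,-200,0,0,85,0,-200,0,0,85,0,-200,0,0])

```text
clock: 3.07
position: [0.1692, -0.7872, 0.1422]
ee_rot: [0.031, 0.996, -0.084, 0.009]
contact_force: [0.1, 0.1, 1.2]
width: 0.0848
gripper_force: 0.0
```

```bash
python3 -c "
from h import *
s=get_state();print(s['qpos'],s['position'],rot(s['ee_rot']).round(3))"
```

```text
[-1.44736505  0.6497653   1.13695446  0.00485774  1.28953846  0.29120572] [ 0.16922674 -0.78719164  0.14221073] [[ 0.986 -0.169  0.013]
 [-0.167 -0.984 -0.064]
 [ 0.023  0.061 -0.998]]
```

```bash
cat >> h.py <<'E'
from scipy.optimize import least_squares
LO=np.array([-2.89,-.75,.22,-1.18,.11,-2.7]);HI=np.array([2.89,2.08,2.7,4.32,2.71,2.7])
def fk(q,P):
    a,h,L1,L2,L3=P
    Ry=lambda t:R.from_euler('y',t).as_matrix(); Rz=lambda t:R.from_euler('z',t).as_matrix()
    A=Rz(q[0]); p=A@np.array([a,0,h]); A=A@Ry(q[1]); p=p+A[:,2]*L1
    A=A@Ry(q[2])@Rz(q[3]); p=p+A[:,2]*L2
    A=A@Ry(q[4]); p=p+A[:,2]*L3; A=A@Rz(q[5])@Rz(np.pi/2)
    return p,A
E
python3 - <<'E'
from h import *
np.set_printoptions(precision=3,suppress=True)
D=[([-1.373,.276,1.505,0,1.361,-.121],[.18,-.546,.2475]),([-1.50969,1.0653,.22052,.00786,1.78406,.23383],[.13281,-.99068,.15555]),([-1.44737,.64977,1.13695,.00486,1.28954,.2912],[.16923,-.78719,.14221])]
f=lambda P:np.concatenate([fk(q,P)[0]-p for q,p in D])
r=least_squares(f,[0,.3,.4,.4,.2]);P=r.x;print(P,r.fun)
print(fk(D[2][0],P)[1])
E
```

```text
[0.038 1.009 0.571 0.373 1.238] [-0.07  -0.001 -0.005 -0.063  0.009 -0.    -0.062 -0.034  0.006]
[[ 0.986 -0.169  0.013]
 [-0.167 -0.984 -0.064]
 [ 0.023  0.061 -0.998]]
```

```bash
sed -i 's/a,h,L1,L2,L3=P/b,h,L1,L2,L3=P/; s/np.array(\[a,0,h\])/np.array([0,b,h])/' h.py
python3 - <<'E'
from h import *
np.set_printoptions(precision=4,suppress=True)
D=[([-1.373,.276,1.505,0,1.361,-.121],[.18,-.546,.2475]),([-1.50969,1.0653,.22052,.00786,1.78406,.23383],[.13281,-.99068,.15555]),([-1.44737,.64977,1.13695,.00486,1.28954,.2912],[.16923,-.78719,.14221])]
f=lambda P:np.concatenate([fk(q,P)[0]-p for q,p in D])
r=least_squares(f,[0.06,.2,.4,.4,.2]);print(r.x,r.fun*1e3)
for a in .3,.25,.2:
  r=least_squares(lambda x:f(np.r_[x[:4],a]),[0.06,.2,.4,.4]);print(a,r.x,r.fun*1e3)
# approach: tote grip from pictures, yaw
s=get_state()
for n in ["scene","side"]:
    im=get_image(n)
    for q,z in (("tote_spout",.006),("tote_gap",.006),("tote",.003),("tote_grip",.098)):
        for c in place_of(q,im):
            X=at_z(im,c["point"],z)
            if np.hypot(X[0]-.54,X[1]+.2)<.12: print(n,q,round(c["score"],2),X)
E
```

```text
[0.0686 0.2513 0.6332 0.4087 0.5245] [ -0.3235  -1.4022   3.3599  -0.2337  13.1458  -5.7788   1.8087 -14.3908
   2.4189]
0.3 [0.0695 0.0167 0.6475 0.4111] [  1.8376  -7.4825   6.3906  -1.1063  14.3044  -8.9707   1.242  -10.8292
   2.5801]
0.25 [ 0.0697 -0.0356  0.6507  0.4117] [  2.319   -8.837    7.0657  -1.3006  14.5625  -9.6817   1.1157 -10.0358
   2.6161]
0.2 [ 0.0699 -0.0879  0.6539  0.4122] [  2.8004 -10.1914   7.7408  -1.495   14.8206 -10.3928   0.9895  -9.2424
   2.652 ]
scene tote_spout 0.6 [ 0.5935 -0.2335  0.006 ]
scene tote_gap 0.78 [ 0.5808 -0.2202  0.006 ]
scene tote 0.77 [ 0.5182 -0.1849  0.003 ]
scene tote_grip 0.82 [ 0.5224 -0.1866  0.098 ]
side tote_gap 0.77 [ 0.5787 -0.2211  0.006 ]
side tote 0.66 [ 0.5212 -0.1964  0.003 ]
side tote_grip 0.69 [ 0.5269 -0.2002  0.098 ]
```

```bash
cat >> h.py <<'E'
def todelta(X,s=None):
    s=s or get_state(); return (rot(s["ee_rot"]).T@(np.array(X)-s["position"])*1e3).round(1)
E
python3 -c "
from h import *
print(todelta([.523,-.192,.26]))"
```

```text
[ 250.9 -644.8 -156. ]
```

Request:
apply_moves(deltas=[85,10,-25,-25,-7,85,25,-60,-55,-14,85,40,-100,-85,-21,85,55,-140,-115,-28,85,70,-180,-140,-35,85,85,-220,-156,-42,85,100,-258,-156,-49,85,116,-297,-156,-56,85,131,-336,-156,-63,85,146,-375,-156,-71,85,161,-414,-156,-71,85,176,-453,-156,-71])

```text
clock: 4.57
position: [0.399, -0.397, 0.2739]
ee_rot: [0.034, 0.86, 0.509, -0.012]
contact_force: [-0.5, -0.7, -0.2]
width: 0.0849
gripper_force: 0.0
```

```bash
python3 -c "
from h import *
print(get_state()['position'],todelta([.523,-.192,.26]),rot(get_state()['ee_rot']).round(3))"
```

```text
[ 0.39895497 -0.39699147  0.27387681] [239.8   9.8   1. ] [[ 0.481  0.876  0.013]
 [ 0.875 -0.479 -0.07 ]
 [-0.056  0.045 -0.997]]
```

Request:
apply_moves(deltas=[85,40,2,0,0,85,80,4,0,0,85,120,6,0,0,85,160,8,0,0,85,200,10,0,0,85,230,10,0,0,85,240,10,0,0,85,240,10,0,0])

```text
clock: 5.23
position: [0.5236, -0.1911, 0.2605]
ee_rot: [0.033, 0.859, 0.511, -0.012]
contact_force: [-0.5, 0.4, 0.7]
width: 0.0855
gripper_force: 0.0
```

```bash
python3 - <<'E'
from h import *
np.set_printoptions(precision=4,suppress=True)
s=get_state();print(s['position'])
im=get_image("wrist");save(im,"w1")
for q,z in (("tote_spout",.006),("tote_gap",.006),("tote",.003),("tote_grip",.098)):
    for c in place_of(q,im)[:2]: print(q,round(c["score"],2),np.round(c["point"]),at_z(im,c["point"],z))
E
```

```text
[ 0.5236 -0.1911  0.2605]
tote_spout 0.94 [423. 264.] [ 0.5929 -0.426   0.006 ]
tote_spout 0.67 [209. 198.] [ 0.3778 -0.179   0.006 ]
tote_gap 0.91 [200. 203.] [ 0.3626 -0.1791  0.006 ]
tote_gap 0.71 [361. 157.] [ 0.5813 -0.2285  0.006 ]
tote 0.93 [415. 231.] [ 0.6041 -0.3685  0.003 ]
tote 0.9 [160. 215.] [ 0.3036 -0.1673  0.003 ]
tote_grip 0.88 [118. 253.] [ 0.3014 -0.167   0.098 ]
tote_grip 0.64 [310. 174.] [ 0.5242 -0.1904  0.098 ]
```

View pics/w1.png

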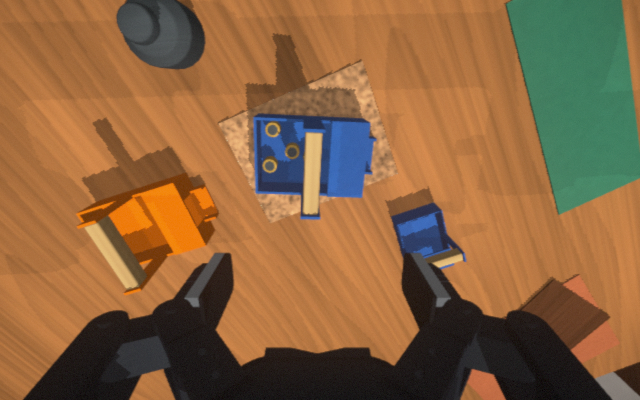

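```bash
python3 -c "
from h import *
print(todelta([.524,-.191,.096]),todelta([.524,-.191,.26]))"
```

```text
[ 13.5  -7.  164.2] [4.3 0.3 0.7]
```

Request:
apply_moves(deltas=[85,3,-1,25,0,85,6,-3,60,0,85,9,-5,100,0,85,12,-6,130,0,85,13,-7,150,0,85,13,-7,164,0,85,13,-7,164,0,0,13,-7,164,0,0,13,-7,164,0,0,13,-7,164,0,0,13,-7,164,0,0,13,-7,164,0], squeeze=80)

```text
clock: 6.48
position: [0.5248, -0.1899, 0.0973]
ee_rot: [0.034, 0.86, 0.509, -0.012]
contact_force: [0.4, -0.5, 0.1]
width: 0.025
gripper_force: 0.0
```

Request:
apply_moves(deltas=[0,0,0,0,0,0,0,0,0,0,0,0,0,0,0,0,0,0,0,0])

```text
clock: 6.82
position: [0.5247, -0.1894, 0.0975]
ee_rot: [0.033, 0.86, 0.509, -0.012]
contact_force: [0.0, 1.0, 6.7]
width: 0.0146
gripper_force: 77.3
```

Request:
apply_moves(deltas=[0,0,0,-6,0,0,0,0,-20,0,0,0,0,-42,0,0,0,0,-66,0,0,0,0,-90,0,0,0,0,-114,0,0,0,0,-138,0,0,0,0,-158,0,0,0,0,-168,0,0,0,0,-170,0,0,0,0,-170,0])

```text
clock: 7.73
position: [0.522, -0.1776, 0.2654]
ee_rot: [0.033, 0.86, 0.509, -0.013]
contact_force: [0.4, -0.8, -4.0]
width: 0.0152
gripper_force: 77.8
```

```bash
python3 - <<'E'
from h import *
np.set_printoptions(precision=3,suppress=True)
im=get_image("wrist")
s=get_state();print(s['position'],s['contact_force'],s['width'],s['qpos'])
print(rot(s["ee_rot"]));print(todelta([.3,-.5,.4]),todelta([.0,-.8,.4]),todelta([.45,-.35,.3]))
E
```

```text
[ 0.522 -0.177  0.264] [-0.753 -0.171 -3.768] 0.014412811782145731 [-0.417  0.215  1.551 -0.06   1.339  0.097]
[[ 0.481  0.877  0.01 ]
 [ 0.875 -0.479 -0.069]
 [-0.055  0.042 -0.998]]
[-396.3  -33.9 -115.3] [-803.1 -153.1  -97.6] [-187.4   21.5  -24.3]
```

Request:
apply_moves(deltas=[0,-8,-1,-2,0,0,-26,-3,-5,0,0,-52,-6,-9,0,0,-82,-12,-12,0,0,-114,-18,-16,0,0,-146,-24,-20,0,0,-178,-30,-24,0,0,-210,-36,-28,0,0,-243,-42,-32,0,0,-276,-48,-36,0,0,-309,-54,-40,0,0,-342,-60,-44,0])

```text
clock: 8.78
position: [0.3023, -0.4459, 0.3246]
ee_rot: [0.032, 0.86, 0.509, -0.013]
contact_force: [0.8, -0.9, -3.9]
width: 0.0148
gripper_force: 77.9
```

Request:
apply_moves(deltas=[0,-33,-6,-4,0,0,-66,-12,-8,0,0,-99,-18,-12,0,0,-132,-24,-16,0,0,-165,-30,-20,0,0,-198,-36,-24,0,0,-231,-42,-28,0,0,-264,-48,-32,0,0,-297,-54,-36,0,0,-330,-60,-40,0,0,-363,-66,-44,0,0,-396,-72,-48,0])

```text
clock: 9.78
position: [0.0481, -0.7545, 0.3904]
ee_rot: [0.031, 0.86, 0.509, -0.012]
contact_force: [1.4, -0.6, -4.4]
width: 0.0144
gripper_force: 77.9
```

```bash
cat > st.py <<'E'
from h import *
import sys
np.set_printoptions(precision=3,suppress=True)
s=get_state();M=rot(s["ee_rot"])
print('t',s['clock'],'p',s['position'],'F',s['contact_force'],'w',round(s['width'],4),'q',s['qpos'])
print('M',M.tolist().__str__() if 0 else M.round(3).tolist(),'tilt',np.degrees(np.arccos(-M[2,2])).round(1),'az',np.degrees(np.arctan2(M[1,2],M[0,2])).round(0))
for a in sys.argv[1:]: print(a,todelta(eval(a),s),'unit' ,)
print('world->tool x',M[0].round(2),'y',M[1].round(2),'z',M[2].round(2))
E
python3 st.py
```

```text
t 9.7833 p [ 0.048 -0.754  0.39 ] F [ 1.396 -0.635 -4.413] w 0.0144 q [-1.605  0.51   0.799  0.014  1.767 -1.1  ]
M [[0.482, 0.876, 0.012], [0.875, -0.48, -0.066], [-0.052, 0.042, -0.998]] tilt 3.8 az -80.0
world->tool x [0.48 0.88 0.01] y [ 0.87 -0.48 -0.07] z [-0.05  0.04 -1.  ]
```

Request:
apply_moves(deltas=[0,-260,144,20,0,0,-260,144,20,0,0,-260,144,20,0,0,-260,144,20,0,0,-260,144,20,0])

```text
clock: 10.2
position: [0.0474, -0.9029, 0.3529]
ee_rot: [0.039, 0.86, 0.509, -0.015]
contact_force: [0.2, 0.0, -6.2]
width: 0.0145
gripper_force: 79.1
```

Request:
apply_moves(deltas=[0,-260,144,20,0])

```text
clock: 10.28
position: [0.0466, -0.9204, 0.3419]
ee_rot: [0.052, 0.859, 0.508, -0.022]
contact_force: [0.5, 0.1, -4.7]
width: 0.0146
gripper_force: 79.2
```

Request:
apply_moves(deltas=[0,-260,144,20,0])

```text
clock: 10.37
position: [0.0457, -0.938, 0.3315]
ee_rot: [0.065, 0.859, 0.508, -0.029]
contact_force: [0.5, 0.7, -3.3]
width: 0.0147
gripper_force: 79.2
```

Request:
apply_moves(deltas=[0,-260,144,20,0])

```text
clock: 10.45
position: [0.0447, -0.9545, 0.321]
ee_rot: [0.077, 0.858, 0.507, -0.035]
contact_force: [-0.9, 0.6, -4.5]
width: 0.0145
gripper_force: 79.2
```

Request:
apply_moves(deltas=[0,-260,144,20,0])

```text
clock: 10.53
position: [0.0437, -0.9705, 0.3111]
ee_rot: [0.088, 0.857, 0.506, -0.042]
contact_force: [-0.1, 0.1, -4.7]
width: 0.0148
gripper_force: 79.1
```

```bash
python3 st.py
```

```text
t 10.5333 p [ 0.044 -0.97   0.311] F [-0.148  0.114 -4.7  ] w 0.0148 q [-1.606  0.904  0.224  0.026  1.819 -1.095]
M [[0.483, 0.875, 0.018], [0.86, -0.471, -0.194], [-0.161, 0.109, -0.981]] tilt 11.2 az -85.0
world->tool x [0.48 0.88 0.02] y [ 0.86 -0.47 -0.19] z [-0.16  0.11 -0.98]
```

Request:
apply_moves(deltas=[0,-235,132,-125,0])

```text
clock: 10.62
position: [0.0426, -0.9767, 0.3131]
ee_rot: [0.098, 0.856, 0.506, -0.046]
contact_force: [-0.4, 0.3, -6.5]
width: 0.0149
gripper_force: 79.1
```

Request:
apply_moves(deltas=[0,-240,133,-115,0])

```text
clock: 10.7
position: [0.0415, -0.9826, 0.3275]
ee_rot: [0.113, 0.854, 0.505, -0.055]
contact_force: [0.0, -0.3, -3.8]
width: 0.0145
gripper_force: 79.2
```

Request:
apply_moves(deltas=[0,-245,135,-105,0])

```text
clock: 10.78
position: [0.0405, -0.9897, 0.3414]
ee_rot: [0.13, 0.852, 0.504, -0.064]
contact_force: [1.4, -0.1, -3.4]
width: 0.0149
gripper_force: 79.2
```

Request:
apply_moves(deltas=[0,-250,137,-95,0])

```text
clock: 10.87
position: [0.0394, -0.9967, 0.3518]
ee_rot: [0.144, 0.85, 0.502, -0.072]
contact_force: [-0.3, 0.3, -4.1]
width: 0.0145
gripper_force: 79.2
```

Request:
apply_moves(deltas=[0,-250,138,-85,0])

```text
clock: 10.95
position: [0.0382, -1.004, 0.3596]
ee_rot: [0.157, 0.847, 0.501, -0.079]
contact_force: [0.0, 0.2, -3.6]
width: 0.0148
gripper_force: 79.2
```

Request:
apply_moves(deltas=[0,-252,139,-75,0])

```text
clock: 11.03
position: [0.037, -1.0115, 0.3669]
ee_rot: [0.17, 0.845, 0.5, -0.086]
contact_force: [-0.1, 0.7, -3.6]
width: 0.0145
gripper_force: 79.2
```

Request:
apply_moves(deltas=[0,-255,140,-65,0])

```text
clock: 11.12
position: [0.0358, -1.0193, 0.3737]
ee_rot: [0.183, 0.843, 0.498, -0.093]
contact_force: [0.2, -0.7, -4.2]
width: 0.0148
gripper_force: 79.3
```

Request:
apply_moves(deltas=[0,-255,141,-55,0])

```text
clock: 11.2
position: [0.0346, -1.0273, 0.3803]
ee_rot: [0.196, 0.84, 0.496, -0.1]
contact_force: [-0.1, 0.4, -4.5]
width: 0.0146
gripper_force: 79.2
```

```bash
python3 st.py
```

```text
t 11.2 p [ 0.035 -1.027  0.38 ] F [-0.116  0.435 -4.472] w 0.0146 q [-1.621  0.858  0.22   0.048  1.622 -1.104]
M [[0.488, 0.873, 0.027], [0.795, -0.431, -0.428], [-0.362, 0.23, -0.903]] tilt 25.4 az -86.0
world->tool x [0.49 0.87 0.03] y [ 0.79 -0.43 -0.43] z [-0.36  0.23 -0.9 ]
```

Request:
apply_moves(deltas=[0,-257,142,-45,0])

```text
clock: 11.28
position: [0.0336, -1.0354, 0.3867]
ee_rot: [0.209, 0.837, 0.494, -0.107]
contact_force: [-0.3, -0.4, -4.1]
width: 0.0148
gripper_force: 79.3
```

Request:
apply_moves(deltas=[0,-258,142,-38,0])

```text
clock: 11.37
position: [0.0325, -1.0435, 0.3932]
ee_rot: [0.221, 0.834, 0.493, -0.114]
contact_force: [0.0, 1.1, -4.0]
width: 0.0146
gripper_force: 79.3
```

Request:
apply_moves(deltas=[0,-260,143,-30,0])

```text
clock: 11.45
position: [0.0313, -1.0516, 0.3998]
ee_rot: [0.234, 0.831, 0.491, -0.121]
contact_force: [-0.3, -0.1, -3.2]
width: 0.0148
gripper_force: 79.3
```

Request:
apply_moves(deltas=[0,-260,143,-22,0])

```text
clock: 11.53
position: [0.0303, -1.0597, 0.4065]
ee_rot: [0.246, 0.827, 0.488, -0.128]
contact_force: [-0.4, -0.6, -3.3]
width: 0.0148
gripper_force: 79.3
```

Request:
apply_moves(deltas=[0,-260,143,-14,0])

```text
clock: 11.62
position: [0.0292, -1.0676, 0.4133]
ee_rot: [0.259, 0.824, 0.486, -0.134]
contact_force: [-1.0, -0.2, -5.1]
width: 0.0149
gripper_force: 79.3
```

Request:
apply_moves(deltas=[0,-260,143,-6,0])

```text
clock: 11.7
position: [0.0282, -1.0755, 0.4201]
ee_rot: [0.271, 0.82, 0.484, -0.141]
contact_force: [0.3, 0.5, -3.3]
width: 0.0147
gripper_force: 79.3
```

Request:
apply_moves(deltas=[0,-260,143,0,0])

```text
clock: 11.78
position: [0.0272, -1.0832, 0.4271]
ee_rot: [0.284, 0.816, 0.481, -0.148]
contact_force: [0.5, -0.3, -5.3]
width: 0.0146
gripper_force: 79.4
```

Request:
apply_moves(deltas=[0,-260,143,0,0])

```text
clock: 11.87
position: [0.0262, -1.0902, 0.4348]
ee_rot: [0.296, 0.812, 0.479, -0.155]
contact_force: [-0.1, 0.8, -4.4]
width: 0.0144
gripper_force: 79.4
```

Request:
apply_moves(deltas=[0,-260,143,0,0])

```text
clock: 11.95
position: [0.0253, -1.0966, 0.4436]
ee_rot: [0.308, 0.808, 0.476, -0.162]
contact_force: [-0.3, -0.7, -4.1]
width: 0.015
gripper_force: 79.3
```

Request:
apply_moves(deltas=[0,-260,143,0,0])

```text
clock: 12.03
position: [0.0242, -1.1022, 0.4535]
ee_rot: [0.32, 0.803, 0.473, -0.168]
contact_force: [-0.0, 0.0, -4.9]
width: 0.0147
gripper_force: 79.4
```

Request:
apply_moves(deltas=[0,-260,143,0,0])

```text
clock: 12.12
position: [0.0232, -1.1072, 0.4642]
ee_rot: [0.332, 0.799, 0.47, -0.175]
contact_force: [-0.0, 0.3, -3.6]
width: 0.0148
gripper_force: 79.5
```

Request:
apply_moves(deltas=[0,-260,143,0,0])

```text
clock: 12.2
position: [0.0222, -1.1117, 0.4756]
ee_rot: [0.344, 0.794, 0.467, -0.182]
contact_force: [0.6, -0.1, -5.3]
width: 0.0146
gripper_force: 79.5
```

Request:
apply_moves(deltas=[0,-260,143,0,0])

```text
clock: 12.28
position: [0.0212, -1.1155, 0.4876]
ee_rot: [0.355, 0.789, 0.464, -0.188]
contact_force: [0.6, -0.6, -5.1]
width: 0.0149
gripper_force: 79.5
```

Request:
apply_moves(deltas=[0,-260,143,0,0])

```text
clock: 12.37
position: [0.0201, -1.1186, 0.5002]
ee_rot: [0.366, 0.784, 0.461, -0.195]
contact_force: [0.4, 0.2, -3.9]
width: 0.0146
gripper_force: 79.5
```

Request:
apply_moves(deltas=[0,-260,143,0,0])

```text
clock: 12.45
position: [0.0192, -1.1208, 0.5136]
ee_rot: [0.378, 0.779, 0.458, -0.201]
contact_force: [0.5, -0.9, -4.2]
width: 0.0148
gripper_force: 79.5
```

Request:
apply_moves(deltas=[0,-260,143,0,0])

```text
clock: 12.53
position: [0.0181, -1.1224, 0.5277]
ee_rot: [0.389, 0.774, 0.455, -0.207]
contact_force: [-0.2, -0.0, -3.5]
width: 0.0151
gripper_force: 79.5
```

```bash
python3 st.py
```

```text
t 12.5333 p [ 0.018 -1.122  0.528] F [-0.224 -0.005 -3.52 ] w 0.0151 q [-1.645  0.804  0.222  0.097  1.208 -1.127]
M [[0.5, 0.865, 0.033], [0.543, -0.284, -0.79], [-0.675, 0.413, -0.612]] tilt 52.3 az -88.0
world->tool x [0.5  0.87 0.03] y [ 0.54 -0.28 -0.79] z [-0.67  0.41 -0.61]
```

Request:
apply_moves(deltas=[0,-260,143,20,0])

```text
clock: 12.62
position: [0.0172, -1.1246, 0.5418]
ee_rot: [0.4, 0.768, 0.451, -0.214]
contact_force: [0.0, 0.1, -3.5]
width: 0.015
gripper_force: 79.6
```

Request:
apply_moves(deltas=[0,-260,143,20,0])

```text
clock: 12.7
position: [0.0161, -1.1265, 0.5547]
ee_rot: [0.411, 0.763, 0.448, -0.22]
contact_force: [-1.0, 0.2, -3.7]
width: 0.0148
gripper_force: 79.6
```

Request:
apply_moves(deltas=[0,-260,143,20,0])

```text
clock: 12.78
position: [0.0152, -1.1276, 0.5679]
ee_rot: [0.421, 0.758, 0.444, -0.226]
contact_force: [1.1, -0.6, -5.3]
width: 0.0148
gripper_force: 79.6
```

Request:
apply_moves(deltas=[0,-260,143,20,0])

```text
clock: 12.87
position: [0.0142, -1.1279, 0.5823]
ee_rot: [0.432, 0.752, 0.441, -0.232]
contact_force: [0.6, -0.4, -4.4]
width: 0.0147
gripper_force: 79.6
```

Request:
apply_moves(deltas=[0,-260,143,20,0])

```text
clock: 12.95
position: [0.0131, -1.1274, 0.5975]
ee_rot: [0.442, 0.746, 0.437, -0.238]
contact_force: [-0.6, 0.6, -4.4]
width: 0.0144
gripper_force: 79.6
```

```bash
cat > fit.py <<'E'
from h import *
np.set_printoptions(precision=4,suppress=True)
s=get_state();print(s["qpos"],s["position"],rot(s["ee_rot"]).round(3).tolist())
D=[([-1.373,.276,1.505,0,1.361,-.121],[.18,-.546,.2475]),([-1.50969,1.0653,.22052,.00786,1.78406,.23383],[.13281,-.99068,.15555]),([-1.44737,.64977,1.13695,.00486,1.28954,.2912],[.16923,-.78719,.14221]),
([-.417,.215,1.551,-.06,1.339,.097],[.522,-.177,.264]),([-1.605,.51,.799,.014,1.767,-1.1],[.048,-.754,.39]),([-1.606,.904,.224,.026,1.819,-1.095],[.044,-.97,.311]),([-1.621,.858,.22,.048,1.622,-1.104],[.035,-1.027,.38]),([-1.645,.804,.222,.097,1.208,-1.127],[.018,-1.122,.528]),(s["qpos"],s["position"])]
def fk2(q,P):
    b,h,L1,L2,L3,a,e=P
    Ry=lambda t:R.from_euler('y',t).as_matrix(); Rz=lambda t:R.from_euler('z',t).as_matrix()
    A=Rz(q[0]); p=A@np.array([a,b,h]); A=A@Ry(q[1]); p=p+A[:,2]*L1+A[:,0]*e
    A=A@Ry(q[2])@Rz(q[3]); p=p+A[:,2]*L2
    A=A@Ry(q[4]); p=p+A[:,2]*L3; A=A@Rz(q[5])@Rz(np.pi/2)
    return p,A
if __name__=="__main__":
    f=lambda P:np.concatenate([fk2(q,P)[0]-p for q,p in D])
    r=least_squares(f,[0.06,.2,.4,.4,.2,0,0]);print(r.x,(r.fun*1e3).round(1).reshape(-1,3)); np.save("P.npy",r.x)
E
python3 fit.py
```

```text
[-1.6524  0.7686  0.2218  0.1147  1.1053 -1.1342] [ 0.0131 -1.1274  0.5975] [[0.504, 0.863, 0.032], [0.442, -0.227, -0.868], [-0.742, 0.452, -0.496]]
[ 0.0688  0.0707  0.6544  0.4126  0.3746  0.0194 -0.0285] [[  0.2  -3.   -0.1]
 [ -0.2  -4.1  -0.7]
 [  1.7 -18.1   4.6]
 [ -0.3  -2.8  -1.6]
 [  0.6  14.8  -1.2]
 [  0.3   6.6  -3.8]
 [  0.4   4.6  -2.9]
 [  1.5  -0.7   1.9]
 [  2.2   0.5   3.9]]
```

```bash
cat > ik.py <<'E'
from fit import *
P=np.load("P.npy")
def ik(q0,p,M,w=.45):
    f=lambda q:(lambda a:np.r_[a[0]-p,w*R.from_matrix(a[1].T@M).as_rotvec()])(fk2(q,P))
    r=least_squares(f,np.clip(q0,LO+1e-3,HI-1e-3),bounds=(LO,HI)); return r.x,np.linalg.norm(r.fun[:3])*1e3,np.degrees(np.linalg.norm(r.fun[3:])/w)
def path(q,wps,M,turns,n=12):
    p0=np.array(wps[0]);t0=0
    for w,t in zip(wps[1:],turns):
        for k in range(1,n+1):
            p=p0+(np.array(w)-p0)*k/n; tt=t0+(t-t0)*k/n
            q,e,g=ik(q,p,M@R.from_euler('z',tt,degrees=True).as_matrix())
            if k in(n//2,n): print(p.round(3),round(tt),q.round(2),'err',e.round(1),g.round(1))
        p0=np.array(w);t0=t
    return q
E
cat > t1.py <<'E'
from ik import *
s=get_state();q=s["qpos"];M=rot(s["ee_rot"]);p=s["position"]
q=path(q,[p,[.25,-.7,.5],[.45,-.1,.42],[.557,.256,.35],[.557,.256,.245],[.557,.256,.245],[.557,.256,.245],[.557,.256,.245]],M,[0,0,-30,-30,-120,-170,-70])
E
python3 t1.py|tail -14
```

```text
[ 0.132 -0.914  0.549] 0 [-1.48  0.3   1.2  -0.08  0.59 -0.94] err 0.0 0.0
[ 0.25 -0.7   0.5 ] 0 [-1.16  0.06  1.61 -0.65  0.55 -0.26] err 0.0 0.0
[ 0.35 -0.4   0.46] 0 [-0.42 -0.09  1.84 -1.08  1.09  0.48] err 0.0 0.0
[ 0.45 -0.1   0.42] 0 [ 0.33  0.15  1.7  -0.99  1.68  0.94] err 0.0 0.0
[0.504 0.078 0.385] -15 [ 0.58  0.38  1.48 -0.89  1.86  0.83] err 0.0 0.0
[0.557 0.256 0.35 ] -30 [ 0.73  0.64  1.11 -0.85  2.04  0.58] err 0.0 0.0
[0.557 0.256 0.298] -30 [ 0.73  0.66  1.21 -0.81  1.97  0.67] err 0.0 0.0
[0.557 0.256 0.245] -30 [ 0.73  0.69  1.28 -0.78  1.89  0.75] err 0.0 0.0
[0.557 0.256 0.245] -75 [ 0.73  0.69  1.28 -0.78  1.89 -0.03] err 0.0 0.0
[0.557 0.256 0.245] -120 [ 0.73  0.69  1.28 -0.78  1.89 -0.82] err 0.0 0.0
[0.557 0.256 0.245] -145 [ 0.73  0.69  1.28 -0.78  1.89 -1.25] err 0.0 0.0
[0.557 0.256 0.245] -170 [ 0.73  0.69  1.28 -0.78  1.89 -1.69] err 0.0 0.0
[0.557 0.256 0.245] -120 [ 0.73  0.69  1.28 -0.78  1.89 -0.82] err 0.0 0.0
[0.557 0.256 0.245] -70 [ 0.73  0.69  1.28 -0.78  1.89  0.06] err 0.0 0.0
```

```bash
sed -i 's/\[.25,-.7,.5\],\[.45,-.1,.42\]/[.35,-.65,.5],[.55,-.1,.42]/' t1.py; python3 t1.py|tail -14|head -6; python3 st.py [.35,-.65,.5] [.55,-.1,.42] [.557,.256,.35]
```

```text
[ 0.182 -0.889  0.549] 0 [-1.4   0.28  1.23 -0.21  0.6  -0.78] err 0.0 0.0
[ 0.35 -0.65  0.5 ] 0 [-0.91  0.09  1.57 -0.87  0.72  0.04] err 0.0 0.0
[ 0.45  -0.375  0.46 ] 0 [-0.27  0.06  1.7  -1.09  1.21  0.57] err 0.0 0.0
[ 0.55 -0.1   0.42] 0 [ 0.28  0.29  1.53 -1.01  1.65  0.88] err 0.0 0.0
[0.554 0.078 0.385] -15 [ 0.54  0.44  1.39 -0.92  1.85  0.77] err 0.0 0.0
[0.557 0.256 0.35 ] -30 [ 0.73  0.64  1.11 -0.85  2.04  0.58] err 0.0 0.0
t 12.95 p [ 0.013 -1.127  0.597] F [-0.633  0.634 -4.402] w 0.0144 q [-1.652  0.769  0.222  0.115  1.105 -1.134]
M [[0.504, 0.863, 0.032], [0.442, -0.227, -0.868], [-0.742, 0.452, -0.496]] tilt 60.3 az -88.0
[.35,-.65,.5] [ 453.4  138.4 -355.2] unit
[.55,-.1,.42] [ 857.   150.2 -786.3] unit
[.557,.256,.35] [ 1069.9    43.9 -1060.3] unit
world->tool x [0.5  0.86 0.03] y [ 0.44 -0.23 -0.87] z [-0.74  0.45 -0.5 ]
```

Request:
apply_moves(deltas=[0,14,4,-11,0,0,35,11,-28,0,0,64,20,-50,0,0,95,29,-75,0,0,126,38,-99,0,0,157,48,-123,0,0,188,57,-147,0,0,219,67,-172,0,0,250,76,-196,0,0,281,86,-220,0,0,312,95,-245,0,0,343,105,-269,0])

```text
clock: 13.95
position: [0.2691, -0.7634, 0.5252]
ee_rot: [0.443, 0.746, 0.437, -0.237]
contact_force: [-0.0, -0.4, -4.5]
width: 0.0147
gripper_force: 79.6
```

```bash
python3 st.py [.35,-.65,.5] [.55,-.1,.42] [.557,.256,.35]
```

```text
t 13.95 p [ 0.269 -0.763  0.525] F [-0.016 -0.434 -4.494] w 0.0147 q [-1.194  0.164  1.407 -0.527  0.61  -0.403]
M [[0.506, 0.862, 0.034], [0.442, -0.226, -0.868], [-0.74, 0.454, -0.495]] tilt 60.3 az -88.0
[.35,-.65,.5] [109.8  32.6 -83.2] unit
[.55,-.1,.42] [ 513.5   44.3 -514.3] unit
[.557,.256,.35] [ 726.3  -61.9 -788.3] unit
world->tool x [0.51 0.86 0.03] y [ 0.44 -0.23 -0.87] z [-0.74  0.45 -0.5 ]
```

Request:
apply_moves(deltas=[0,26,2,-26,0,0,52,4,-52,0,0,78,7,-78,0,0,103,9,-103,0,0,129,11,-129,0,0,154,13,-154,0,0,180,16,-180,0,0,205,18,-206,0,0,231,20,-232,0,0,257,22,-257,0,0,282,24,-283,0,0,308,27,-309,0])

```text
clock: 14.95
position: [0.4384, -0.3648, 0.4622]
ee_rot: [0.442, 0.747, 0.438, -0.233]
contact_force: [1.5, 0.3, -4.4]
width: 0.0148
gripper_force: 79.6
```

Request:
apply_moves(deltas=[0,26,2,-26,0,0,52,4,-52,0,0,78,7,-78,0,0,103,9,-103,0,0,129,11,-129,0,0,154,13,-154,0,0,180,16,-180,0,0,200,18,-200,0])

```text
clock: 15.62
position: [0.5501, -0.1056, 0.4202]
ee_rot: [0.44, 0.748, 0.44, -0.232]
contact_force: [0.4, -1.0, -3.8]
width: 0.0145
gripper_force: 79.6
```

```bash
python3 st.py [.557,.256,.35] [.557,.256,.245]
```

```text
t 15.6167 p [ 0.55  -0.106  0.42 ] F [ 0.448 -1.043 -3.819] w 0.0145 q [ 0.225  0.269  1.516 -1.017  1.614  0.829]
M [[0.506, 0.862, 0.04], [0.453, -0.225, -0.862], [-0.734, 0.454, -0.504]] tilt 59.7 az -87.0
[.557,.256,.35] [ 218.9 -107.5 -276.1] unit
[.557,.256,.245] [ 296.  -155.2 -223.2] unit
world->tool x [0.51 0.86 0.04] y [ 0.45 -0.23 -0.86] z [-0.73  0.45 -0.5 ]
```

Request:
apply_moves(deltas=[0,22,-11,-28,-3,0,44,-22,-55,-6,0,66,-32,-83,-9,0,88,-43,-110,-12,0,110,-54,-138,-15,0,131,-65,-166,-18,0,153,-75,-193,-21,0,175,-86,-221,-24,0,197,-97,-248,-27,0,219,-107,-276,-30,0,240,-120,-262,-30,0,258,-132,-250,-30])

```text
clock: 16.62
position: [0.5578, 0.2564, 0.2928]
ee_rot: [0.364, 0.609, 0.619, -0.336]
contact_force: [-0.7, -0.0, -5.3]
width: 0.0146
gripper_force: 79.6
```

```bash
python3 st.py [.557,.256,.25]; python3 - <<'E'
from h import *
np.set_printoptions(precision=3,suppress=True)
s=get_state();M=rot(s["ee_rot"]);p=np.array(s["position"])
im=get_image("side"); sc=get_image("scene")
tx,tz=M[:,1],-M[:,2]
print("spout pred",p+.081*tx-.092*tz)
for q,z in(("pan_center",.082),("tote_spout",None),("tote_grip",None)):
    a=place_of(q,im);b=place_of(q,sc)
    for A in a[:2]:
        for B in b[:2]: print(q,round(A["score"],2),round(B["score"],2),tri([ray(im,A["point"]),ray(sc,B["point"])]) if z is None else (at_z(im,A["point"],z),at_z(sc,B["point"],z)))
cv2.imwrite("pics/s2.png",np.hstack([cv2.resize(im["frame"][150:400,130:450],(400,312)),cv2.resize(sc["frame"][0:250,260:580],(400,312))])[:,:,::-1])
E
```

```text
t 16.6167 p [0.558 0.256 0.293] F [-0.726 -0.01  -5.346] w 0.0146 q [ 0.707  0.653  1.179 -0.826  1.958  0.632]
M [[0.007, 0.999, 0.041], [0.509, 0.032, -0.86], [-0.861, 0.027, -0.508]] tilt 59.4 az -87.0
[.557,.256,.25] [36.7 -2.  22.1] unit
world->tool x [0.01 1.   0.04] y [ 0.51  0.03 -0.86] z [-0.86  0.03 -0.51]
spout pred [0.643 0.18  0.248]
pan_center 0.67 0.68 (array([0.553, 0.227, 0.082]), array([0.565, 0.225, 0.082]))
pan_center 0.67 0.3 (array([0.553, 0.227, 0.082]), array([0.506, 0.339, 0.082]))
pan_center 0.47 0.68 (array([0.548, 0.092, 0.082]), array([0.565, 0.225, 0.082]))
pan_center 0.47 0.3 (array([0.548, 0.092, 0.082]), array([0.506, 0.339, 0.082]))
tote_spout 0.76 0.77 [ 0.557 -0.102  0.058]
tote_spout 0.76 0.76 [0.637 0.174 0.239]
tote_spout 0.7 0.77 [ 0.516 -0.225  0.21 ]
tote_spout 0.7 0.76 [0.594 0.023 0.371]
tote_grip 0.92 0.88 [0.569 0.073 0.418]
tote_grip 0.92 0.72 [ 0.607 -0.382  0.063]
tote_grip 0.76 0.88 [0.561 0.25  0.289]
tote_grip 0.76 0.72 [ 0.621 -0.326 -0.43 ]
```

View pics/s2.png

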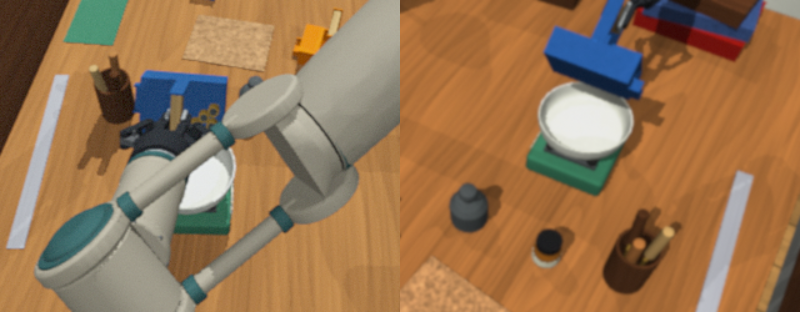

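```bash
python3 st.py [.475,.269,.255] [.557,.254,.255] [.639,.269,.255]
```

```text
t 17.0167 p [0.556 0.252 0.297] F [ 1.037  0.25  -4.201] w 0.0148 q [ 0.703  0.65   1.182 -0.832  1.967  0.629]
M [[0.009, 0.999, 0.033], [0.501, 0.025, -0.865], [-0.865, 0.024, -0.5]] tilt 60.0 az -88.0
[.475,.269,.255] [ 44.2 -81.6   3.2] unit
[.557,.254,.255] [37.4  0.  18.9] unit
[.639,.269,.255] [45.6 82.3  8.7] unit
world->tool x [0.01 1.   0.03] y [ 0.5   0.02 -0.87] z [-0.87  0.02 -0.5 ]
```

Request:
apply_moves(deltas=[0,10,-20,1,-5,0,20,-40,2,-10,0,32,-60,3,-16,0,44,-81,3,-22,0,44,-81,3,-29,0,44,-81,3,-35,0,44,-81,3,-40,0,44,-81,3,-40,0,44,-81,3,-40])

```text
clock: 17.77
position: [0.4753, 0.2691, 0.2544]
ee_rot: [0.226, 0.362, 0.787, -0.446]
contact_force: [1.0, -0.6, -5.0]
width: 0.0148
gripper_force: 79.6
```

```bash
python3 st.py [.557,.254,.255] [.639,.269,.255]; python3 - <<'E'
from h import *
im=get_image("side"); sc=get_image("scene")
for q in ("pan_center","die1_c"):
    for i in (im,sc): print(q,[(round(c["score"],2),np.round(c["point"]).tolist()) for c in place_of(q,i)])
cv2.imwrite("pics/s3.png",np.hstack([cv2.resize(im["frame"][150:400,130:450],(400,312)),cv2.resize(sc["frame"][0:250,260:580],(400,312))])[:,:,::-1])
E
```

```text
t 17.7667 p [0.475 0.269 0.254] F [ 0.965 -0.584 -5.037] w 0.0148 q [ 0.793  0.623  1.349 -0.739  1.93   0.103]
M [[-0.635, 0.772, 0.033], [0.368, 0.34, -0.866], [-0.679, -0.538, -0.5]] tilt 60.0 az -88.0
[.557,.254,.255] [-57.8  57.6  15.5] unit
[.639,.269,.255] [-104.4  125.9    5.3] unit
world->tool x [-0.64  0.77  0.03] y [ 0.37  0.34 -0.87] z [-0.68 -0.54 -0.5 ]
pan_center [(0.66, [283.0, 293.0])]
pan_center [(0.63, [407.0, 99.0])]
die1_c []
die1_c []
```

View pics/s3.png

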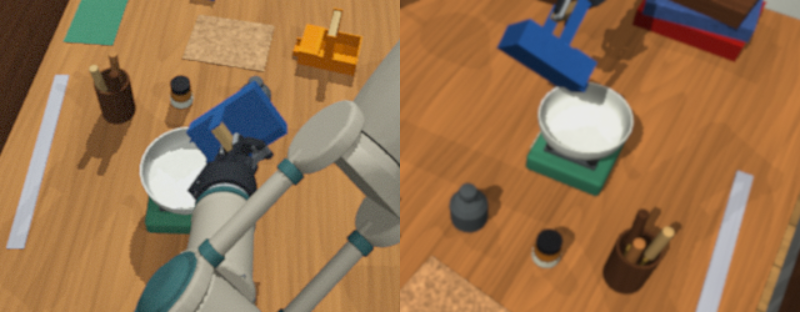

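Request:
apply_moves(deltas=[0,-8,8,2,-6,0,-16,16,4,-12,0,-24,24,7,-18,0,-32,32,9,-25,0,-40,40,11,-32,0,-48,48,13,-38,0,-54,54,15,-45,0,-58,57,15,-50,0,-58,57,15,-50,0,-58,57,15,-50,0,-58,57,15,-50,0,-58,57,15,-50])

```text
clock: 19.07
position: [0.5556, 0.2543, 0.2545]
ee_rot: [0.015, -0.005, 0.865, -0.501]
contact_force: [-1.3, 0.3, -3.8]
width: 0.015
gripper_force: 79.7
```

```bash
python3 st.py [.639,.269,.255]; python3 - <<'E'
from h import *
im=get_image("side"); sc=get_image("scene"); w=get_image("wrist")
for q in ("pan_center","die1_c"):
    for i in (im,sc): print(q,[(round(c["score"],2),np.round(c["point"]).tolist()) for c in place_of(q,i)])
cv2.imwrite("pics/s4.png",np.hstack([cv2.resize(w["frame"],(400,250)),cv2.resize(sc["frame"][0:200,260:580],(400,250))])[:,:,::-1])
E
```

```text
t 19.0667 p [0.556 0.254 0.254] F [-1.287  0.282 -3.753] w 0.015 q [ 0.706  0.684  1.227 -0.809  1.92  -0.881]
M [[-0.999, 0.006, 0.032], [-0.024, 0.498, -0.867], [-0.021, -0.867, -0.497]] tilt 60.2 az -88.0
[.639,.269,.255] [-83.7   7.3 -10.4] unit
world->tool x [-1.    0.01  0.03] y [-0.02  0.5  -0.87] z [-0.02 -0.87 -0.5 ]
pan_center [(0.91, [280.0, 295.0])]
pan_center [(0.63, [408.0, 102.0]), (0.41, [297.0, 256.0])]
die1_c []
die1_c [(0.43, [419.0, 94.0])]
```

View pics/s4.png

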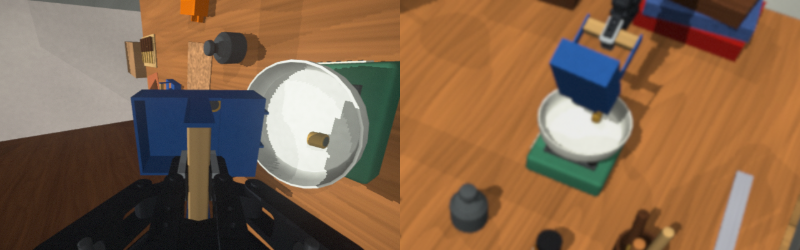

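Request:
apply_moves(deltas=[0,-10,1,-1,-6,0,-22,2,-2,-12,0,-34,3,-4,-18,0,-46,4,-6,-25,0,-58,5,-7,-32,0,-70,6,-8,-38,0,-79,7,-9,-45,0,-84,7,-10,-50,0,-84,7,-10,-50,0,-84,7,-10,-50,0,-84,7,-10,-50,0,-84,7,-10,-50])

```text
clock: 20.42
position: [0.6393, 0.2684, 0.2553]
ee_rot: [-0.198, -0.37, 0.782, -0.461]
contact_force: [0.1, 0.5, -2.4]
width: 0.015
gripper_force: 79.4
```

```bash
python3 st.py [.557,.254,.255] [.475,.269,.255]; python3 - <<'E'
from h import *
w=get_image("wrist"); save(w,"w5")
for q in ("pan_center","die1_c"):
    print(q,[(round(c["score"],2),np.round(c["point"]).tolist()) for c in place_of(q,w)])
E
```

```text
t 20.4167 p [0.639 0.268 0.255] F [ 0.087  0.471 -2.355] w 0.015 q [ 0.655  0.791  1.001 -0.871  1.962 -1.883]
M [[-0.647, -0.762, 0.031], [-0.397, 0.301, -0.867], [0.651, -0.574, -0.497]] tilt 60.2 az -88.0
[.557,.254,.255] [58.8 58.5 10.1] unit
[.475,.269,.255] [105.9 125.5  -5.5] unit
world->tool x [-0.65 -0.76  0.03] y [-0.4   0.3  -0.87] z [ 0.65 -0.57 -0.5 ]
pan_center [(0.97, [478.0, 242.0])]
die1_c [(0.94, [492.0, 280.0])]
```

View pics/w5.png

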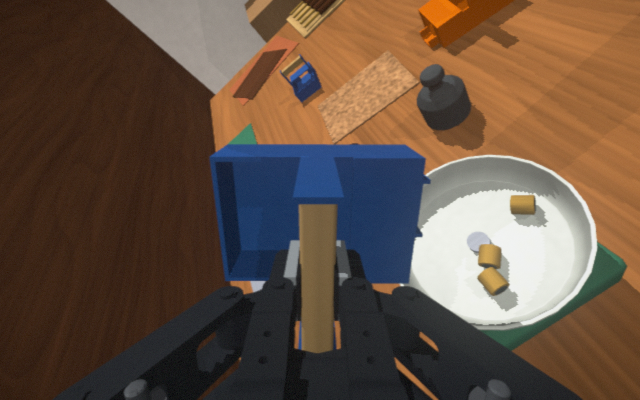

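Request:
apply_moves(deltas=[0,10,9,2,7,0,20,18,4,14,0,30,28,6,21,0,39,38,8,28,0,47,47,9,35,0,54,54,10,42,0,59,58,10,49,0,65,67,8,56,0,71,76,6,63,0,78,85,4,70,0,84,95,2,77,0,91,104,0,84])

```text
clock: 21.57
position: [0.5011, 0.2637, 0.2549]
ee_rot: [0.163, 0.25, 0.829, -0.474]
contact_force: [0.2, -0.3, -2.2]
width: 0.015
gripper_force: 79.4
```

```bash
python3 st.py [.475,.269,.255]
```

```text
t 21.5667 p [0.501 0.264 0.255] F [ 0.193 -0.32  -2.244] w 0.015 q [ 0.763  0.641  1.313 -0.764  1.926 -0.209]
M [[-0.822, 0.569, 0.032], [0.26, 0.426, -0.867], [-0.507, -0.704, -0.498]] tilt 60.1 az -88.0
[.475,.269,.255] [ 22.8 -12.7  -5.5] unit
world->tool x [-0.82  0.57  0.03] y [ 0.26  0.43 -0.87] z [-0.51 -0.7  -0.5 ]
```

Request:
apply_moves(deltas=[0,8,-4,-2,6,0,15,-8,-4,12,0,23,-13,-5,18,0,23,-13,-5,22,0,23,-13,-5,22,0,23,-13,-5,22,0,23,-13,-5,22,0,23,-13,-5,22])

```text
clock: 22.23
position: [0.4754, 0.2682, 0.255]
ee_rot: [0.248, 0.401, 0.767, -0.435]
contact_force: [-0.3, 0.2, -2.1]
width: 0.0147
gripper_force: 79.5
```

```bash
python3 - <<'E'
from h import *
F=[]
for k in range(3):
    w=get_image("wrist"); F.append(get_state()["contact_force"][2])
    print([(round(c["score"],2),np.round(c["point"]).tolist()) for c in place_of("die1_c",w)]); F.append(get_state()["contact_force"][2])
print(np.round(F,2)); save(w,"w6")
E
python3 st.py [.475,.18,.4]
```

```text
[(0.7, [543.0, 106.0])]
[(0.59, [542.0, 106.0]), (0.59, [315.0, 274.0])]
[(0.85, [543.0, 107.0])]
[-2.67 -2.84 -2.52 -1.58 -2.95 -2.53]
t 22.5333 p [0.475 0.268 0.255] F [ 0.476  0.281 -2.527] w 0.0146 q [ 0.792  0.623  1.349 -0.74   1.931  0.203]
M [[-0.555, 0.831, 0.031], [0.399, 0.299, -0.867], [-0.73, -0.468, -0.498]] tilt 60.2 az -88.0
[.475,.18,.4] [-141.   -94.6    4.3] unit
world->tool x [-0.55  0.83  0.03] y [ 0.4   0.3  -0.87] z [-0.73 -0.47 -0.5 ]
```

View pics/w6.png

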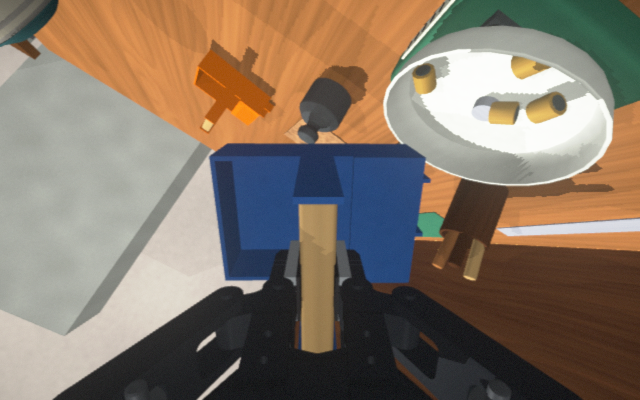

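```bash
cat > fit3.py <<'E'
from fit import fk2
from h import *
np.set_printoptions(precision=3,suppress=True)
D=[([-1.373,.276,1.505,0,1.361,-.121],[.18,-.546,.2475]),([-.417,.215,1.551,-.06,1.339,.097],[.522,-.177,.264]),([-1.645,.804,.222,.097,1.208,-1.127],[.018,-1.122,.528]),([-1.6524,.7686,.2218,.1147,1.1053,-1.1342],[.0131,-1.1274,.5975]),
([.703,.65,1.182,-.832,1.967,.629],[.556,.252,.297]),([.793,.623,1.349,-.739,1.93,.103],[.475,.269,.254]),([.706,.684,1.227,-.809,1.92,-.881],[.556,.254,.254]),([.655,.791,1.001,-.871,1.962,-1.883],[.639,.268,.255]),([.792,.623,1.349,-.74,1.931,.203],[.475,.268,.255]),([-1.606,.904,.224,.026,1.819,-1.095],[.044,-.97,.311])]
f=lambda P:np.concatenate([fk2(q,P)[0]-p for q,p in D])
r=least_squares(f,[0.06,.2,.4,.4,.2,0,0]);print(r.x,(r.fun*1e3).round(1).reshape(-1,3).tolist()); np.save("P.npy",r.x)
E
python3 fit3.py
cat > sim.py <<'E'
from ik import *
def row(q,v,w,turn=0):
    p,M=fk2(q,P); v=np.array(v)/np.linalg.norm(v)*.0417
    return ik(q,p+v,M@R.from_euler('z',turn,degrees=True).as_matrix(),w)[0]
tilt=lambda q:np.degrees(np.arccos(-fk2(q,P)[1][2,2]))
E
python3 - <<'E'
from sim import *
# calibrate: observed 25.4deg at 11.2s, ~1.7 deg per row
for w in(.2,.3,.4,.5,.6):
    q=np.array([-1.621,.858,.22,.048,1.622,-1.104]);t=[]
    for k in range(8): q=row(q,[0,-.8,.6],w); t.append(tilt(q))
    print(w,np.round(t,1),fk2(q,P)[0])
E
```

```text
[ 0.7922  0.6233  1.3494 -0.7404  1.9315  0.2028] [0.4753 0.2682 0.2548] [[-0.555, 0.831, 0.031], [0.399, 0.299, -0.867], [-0.73, -0.468, -0.498]]
[ 0.077  0.057  0.672  0.434  0.372 -0.029 -0.011] [[7.1, 4.3, -2.7], [-3.0, 7.6, -2.6], [10.0, 6.3, 1.0], [10.8, 8.1, 4.1], [8.3, -5.0, 3.9], [11.2, 0.6, 0.3], [11.6, -0.8, 1.5], [11.8, -2.3, 2.6], [11.4, 0.8, -0.2], [8.7, 11.2, -7.9]]
[ 0.7922  0.6233  1.3494 -0.7404  1.9315  0.2028] [0.4753 0.2682 0.2548] [[-0.555, 0.831, 0.031], [0.399, 0.299, -0.867], [-0.73, -0.468, -0.498]]
0.2 [30.5 35.5 40.4 45.4 50.5 55.5 60.7 66. ] [ 0.0417 -1.2189  0.528 ]
0.3 [29.3 33.2 37.1 41.  44.9 48.8 52.7 56.6] [ 0.0402 -1.1755  0.4952]
0.4 [28.4 31.4 34.4 37.4 40.3 43.3 46.3 49.2] [ 0.039  -1.139   0.4675]
0.5 [27.7 30.  32.3 34.6 36.9 39.1 41.4 43.7] [ 0.0381 -1.1109  0.4462]
0.6 [27.2 29.  30.8 32.5 34.3 36.1 37.9 39.7] [ 0.0374 -1.09    0.4306]
```

```bash
cat > t2.py <<'E'
from sim import *
s=get_state();q0=s["qpos"];M=rot(s["ee_rot"]);p0=np.array(s["position"])
def go(q,a,b,n=10):
    for k in range(1,n+1): q,e,g=ik(q,a+(b-a)*k/n,M,.6)
    return q,e,g
q1,_,_=go(q0,p0,np.array([.5,.3,.45]))
for b in ([.1,.75,.35],[.1,.7,.5],[.05,.6,.65],[.35,.6,.45]):
    qs,e,g=go(q1,np.array([.5,.3,.45]),np.array(b)); print(b,qs.round(2),round(e,1),round(g,1))
    for v in ([0,1,0],[0,1,-.5],[0,1,.6],[-.3,1,0],[0,.3,1],[0,0,1.],[0,-1,1]):
        q=qs.copy();t=[]
        for k in range(30):
            q=row(q,v,.6);t.append(tilt(q))
        print('  ',v,np.round(t[4::5],1),fk2(q,P)[0],q.round(2))
E
python3 t2.py|tail -n +2
```

```text
[0.1, 0.75, 0.35] [ 1.41  1.04  0.34 -0.49  2.71  0.44] 109.0 3.3
   [0, 1, 0] [54.4 51.  46.5 41.3 35.4 29.3] [ 0.0801  0.8871 -0.0204] [ 1.51  1.27  0.22 -0.31  2.07  0.67]
   [0, 1, -0.5] [55.1 51.6 46.7 40.7 34.  26.8] [ 0.0751  0.9155 -0.3648] [ 1.49  1.58  0.22 -0.22  1.76  0.78]
   [0, 1, 0.6] [53.3 51.  48.6 46.2 43.7 41.3] [0.0968 0.6982 0.3592] [ 1.52  0.94  0.22 -0.67  2.5   0.3 ]
   [-0.3, 1, 0] [54.1 50.7 46.1 40.6 34.2 27. ] [-0.1637  0.8592 -0.021 ] [ 1.68  1.26  0.22 -0.03  2.13  1.01]
   [0, 0.3, 1] [54.2 51.6 50.6 48.4 46.1 43.8] [0.1437 0.3764 0.6846] [ 1.44  0.47  0.37 -1.18  2.63 -0.35]
   [0, 0, 1.0] [55.  52.8 51.6 48.8 45.7 42.3] [0.1413 0.2136 0.7375] [ 1.32  0.24  0.57 -1.18  2.66 -0.44]
   [0, -1, 1] [57.5 57.3 56.7 54.1 49.5 49.4] [ 0.1411 -0.2599  0.8948] [-0.58 -0.04  0.38 -0.72  2.04 -1.81]
[0.1, 0.7, 0.5] [ 1.4   0.86  0.48 -0.6   2.71  0.33] 150.8 5.0
   [0, 1, 0] [54.1 51.7 48.4 44.3 39.5 34.6] [0.107  0.8706 0.03  ] [ 1.52  1.24  0.22 -0.45  2.12  0.56]
   [0, 1, -0.5] [55.  52.5 48.6 43.6 37.6 31.1] [ 0.0946  0.904  -0.3033] [ 1.5   1.53  0.22 -0.3
[... 1519 characters left out ...]
672] [ 1.47  1.26  0.22 -0.68  2.24  0.34]
   [0, 1, -0.5] [59.9 58.3 55.4 51.3 46.3 40.6] [ 0.196   0.8585 -0.2756] [ 1.43  1.54  0.22 -0.44  1.94  0.59]
   [0, 1, 0.6] [60.5 60.2 59.9 59.5 59.  58.6] [0.1819 0.6451 0.4346] [ 1.47  0.95  0.22 -1.18  2.54 -0.23]
   [-0.3, 1, 0] [60.1 59.  57.1 54.2 50.3 45.5] [-0.0495  0.7823  0.0683] [ 1.64  1.24  0.22 -0.34  2.42  0.71]
   [0, 0.3, 1] [58.3 55.8 53.  50.1 47.2 44.4] [0.1726 0.3191 0.6947] [ 1.29  0.42  0.44 -1.18  2.67 -0.43]
   [0, 0, 1.0] [58.5 55.9 52.6 49.  45.2 41.4] [0.2123 0.1435 0.7533] [ 1.03  0.2   0.57 -1.18  2.57 -0.65]
   [0, -1, 1] [60.2 58.7 55.3 52.2 53.9 59.6] [ 0.2758 -0.4043  0.9386] [-0.72  0.16  0.22 -0.59  1.8  -1.82]
```

```bash
cat > t3.py <<'E'
from sim import *
import itertools,time
s=get_state();q0=s["qpos"];M=rot(s["ee_rot"]);p0=np.array(s["position"])
dirs=[np.array(d)/np.linalg.norm(d) for d in itertools.product((-1,0,1),repeat=3) if any(d)]
def go(q,a,b,n=10):
    for k in range(1,n+1): q,e,g=ik(q,a+(b-a)*k/n,M,.6)
    return q,e,g
def greedy(q,n,turns=(0,)):
    out=[]
    for k in range(n):
        c=[]
        for d in dirs:
            for t in turns:
                qq=row(q,d,.6,t)
                if fk2(qq,P)[0][2]>.18: c.append((tilt(qq),tuple(d.round(2)),t,qq))
        b=min(c,key=lambda x:x[0]); q=b[3]; out.append((round(b[0],1),b[1],b[2]))
    return q,out
ways={'pan':[p0,[.5,.3,.45]],'right_in':[p0,[.5,.3,.45],[.45,-.3,.45],[.1,-.5,.35]],'right_in2':[p0,[.5,.3,.45],[.45,-.3,.45],[.1,-.4,.5]],'left':[p0,[.5,.3,.45],[.1,.7,.35]],'front':[p0,[.5,.3,.45],[.5,0,.4]]}
for nme,w in ways.items():
    q=q0
    for a,b in zip(w[:-1],w[1:]): q,e,g=go(q,np.array(a),np.array(b))
    print(nme,q.round(2),round(e),round(g,1))
    for turns in ((0,),):
        q2,o=greedy(q,12,turns); print('  ',[x[0] for x in o],[x[1] for x in o[-3:]],fk2(q2,P)[0],q2.round(2),flush=True)
    # turn pushing at j6 limits
    for sg in(1,-1):
        qq=q.copy();t=[];p,Mq=fk2(q,P)
        for k in range(60):
            Mk=fk2(qq,P)[1];qq=ik(qq,p,Mk@R.from_euler('z',sg*7.1,degrees=True).as_matrix(),.6)[0];t.append(tilt(qq))
        print('   turn',sg,np.round(t[4::5],0),qq.round(2),flush=True)
E
timeout 500 python3 t3.py|tail -n +2
```

```text
pan [ 0.81  0.62  0.89 -0.93  2.26 -0.18] 0 0.0
   [np.float64(60.2), np.float64(60.2), np.float64(60.2), np.float64(60.2), np.float64(60.2), np.float64(60.2), np.float64(60.2), np.float64(60.2), np.float64(60.2), np.float64(60.2), np.float64(60.2), np.float64(60.2)] [(np.float64(-0.71), np.float64(0.0), np.float64(0.71)), (np.float64(0.0), np.float64(-0.71), np.float64(0.71)), (np.float64(0.71), np.float64(0.71), np.float64(0.0))] [0.3821 0.1526 0.5385] [ 0.78  0.31  1.21 -0.94  2.23 -0.19]
   turn 1 [60. 60. 60. 60. 60. 54. 55. 56. 56. 56. 56. 56.] [ 0.58  0.88  0.22 -1.18  2.71  2.7 ]
   turn -1 [ 60.  60.  60.  60.  61.  66.  75.  85.  90.  95. 102. 109.] [ 0.92  0.73  1.73 -1.18  2.27 -2.7 ]
right_in [-1.51 -0.27  2.23 -0.18  0.13 -1.95] 0 0.0
   [np.float64(59.3), np.float64(57.4), np.float64(55.5), np.float64(53.5), np.float64(51.6), np.float64(49.7), np.float64(47.7), np.float64(45.8), np.float64(44.2), np.float64(43.4), np.float64(42.7), np.float64(41.9)] [(np.float64(-1.0), np.float64(0.0), np.float64(0.0)), (np.float64(-1.0), np.float64(0.0), np.float64(0.0)), (np.float64(
[... 1750 characters left out ...]
.45  0.3   1.54 -0.95  1.77 -0.12] 0 0.0
   [np.float64(60.2), np.float64(60.2), np.float64(60.2), np.float64(60.2), np.float64(60.2), np.float64(60.2), np.float64(60.2), np.float64(60.2), np.float64(60.2), np.float64(60.2), np.float64(60.2), np.float64(60.2)] [(np.float64(0.0), np.float64(-0.71), np.float64(0.71)), (np.float64(-1.0), np.float64(0.0), np.float64(0.0)), (np.float64(0.71), np.float64(0.0), np.float64(-0.71))] [ 0.4461 -0.2186  0.3115] [ 0.06  0.16  1.96 -1.11  1.33 -0.07]
   turn 1 [60. 60. 60. 60. 57. 45. 36. 32. 34. 45. 56. 56.] [ 0.03  0.87  0.22 -1.18  2.71  2.7 ]
   turn -1 [ 60.  60.  60.  60.  69.  83.  94. 107. 124. 144. 160. 168.] [-0.04  1.08  2.43 -0.52  2.71 -2.7 ]
```

```bash
cat > t4.py <<'E'
exec(open("t3.py").read().split("ways=")[0].replace(">.18",">.17"))
Rt=R.from_euler('z',100,degrees=True).as_matrix()
q=q0;a=p0
for k,b in enumerate(([.5,.3,.45],[.45,-.3,.45],[.1,-.55,.35])):
    b=np.array(b)
    if k==1: M=M@Rt; q=ik(q,a,M,.6)[0]
    q,e,g=go(q,a,b);a=b; print(b,q.round(2),round(e),round(g,1))
qq=q
for n in range(3):
    q,o=greedy(q,12); print([float(x[0]) for x in o]);print([tuple(float(y) for y in x[1]) for x in o]);print(fk2(q,P)[0],q.round(2),fk2(q,P)[1][:,2],flush=True)
np.save("q4.npy",q)
# then left
M=fk2(q,P)[1];a=fk2(q,P)[0]
for b in ([.3,-.4,.4],[.45,0,.45],[.3,.6,.45],[.05,.75,.4]):
    b=np.array(b);q,e,g=go(q,a,b);a=b; print(b,q.round(2),round(e),round(g,1))
q,o=greedy(q,20); print([float(x[0]) for x in o]);print(fk2(q,P)[0],q.round(2),[tuple(float(y) for y in x[1]) for x in o])
E
timeout 550 python3 t4.py|tail -n +2
```

```text
[0.5  0.3  0.45] [ 0.81  0.62  0.89 -0.93  2.26 -0.18] 0 0.0
[ 0.45 -0.3   0.45] [-0.13  0.07  1.72 -1.08  1.32  1.29] 0 0.0
[ 0.1  -0.55  0.35] [-1.52 -0.19  2.17 -0.13  0.11 -0.26] 3 0.3
[59.0, 57.1, 55.1, 53.1, 51.2, 49.2, 47.2, 45.2, 44.2, 44.1, 44.1, 44.1]
[(0.0, 0.0, -1.0), (0.0, 0.0, -1.0), (0.0, 0.0, -1.0), (0.0, 0.0, -1.0), (0.0, 0.0, -1.0), (0.0, 0.0, -1.0), (0.0, 0.0, -1.0), (0.0, 0.0, -1.0), (-1.0, 0.0, 0.0), (0.0, -1.0, 0.0), (0.0, 1.0, 0.0), (0.0, -1.0, 0.0)]
[ 0.0713 -0.5747  0.1859] [-1.59  0.03  2.23  0.13  0.11 -0.56] [ 0.0012 -0.6963 -0.7178]
[44.1, 44.1, 44.1, 44.1, 44.1, 44.1, 44.1, 44.1, 44.1, 44.1, 44.1, 44.1]
[(0.0, 1.0, 0.0), (0.0, -1.0, 0.0), (0.0, 1.0, 0.0), (0.0, -1.0, 0.0), (0.0, 1.0, 0.0), (0.0, -1.0, 0.0), (0.0, 1.0, 0.0), (0.0, -1.0, 0.0), (0.0, 1.0, 0.0), (0.0, -1.0, 0.0), (0.0, 1.0, 0.0), (0.0, -1.0, 0.0)]
[ 0.0713 -0.5747  0.186 ] [-1.59  0.03  2.23  0.13  0.11 -0.56] [ 0.0012 -0.6962 -0.7178]
[44.1, 44.1, 44.1, 44.1, 44.1, 44.1, 44.1, 44.1, 43.3, 43.0, 43.0, 43.0]
[(0.0, 1.0, 0.0), (0.0, -1.0, 0.0), (0.0, 1.0, 0.0), (0.0, -1.0, 0.0), (0.0, 1.0, 0.0
[... 331 characters left out ...]
  1.42] 0 0.0
[0.3  0.6  0.45] [ 1.14  0.87  0.22 -0.65  2.66  1.81] 43 0.8
[0.05 0.75 0.4 ] [ 1.43  0.95  0.22 -0.19  2.68  2.45] 98 1.7
[40.5, 39.8, 39.1, 38.4, 37.7, 37.0, 36.3, 35.6, 34.8, 34.1, 33.3, 32.6, 31.8, 31.0, 30.2, 29.4, 28.6, 27.7, 26.9, 26.0]
[0.0248 0.6286 0.4588] [ 1.45  0.76  0.22 -0.15  2.6   2.49] [(0.0, 0.71, 0.71), (0.0, 0.71, 0.71), (0.0, 0.71, 0.71), (0.0, 0.71, 0.71), (0.0, 0.71, 0.71), (0.0, 0.71, 0.71), (0.0, 0.71, 0.71), (0.0, 0.71, 0.71), (0.0, 0.71, 0.71), (0.0, 0.71, 0.71), (0.0, 0.71, 0.71), (0.0, 0.71, 0.71), (0.0, 0.71, 0.71), (0.0, 0.71, 0.71), (0.0, 0.71, 0.71), (0.0, 0.71, 0.71), (0.0, 0.71, 0.71), (0.0, 0.71, 0.71), (0.0, 0.71, 0.71), (0.0, 0.71, 0.71)]
```

```bash
cat > t5.py <<'E'
exec(open("t3.py").read().split("ways=")[0])
base,_,_=go(q0,p0,np.array([.5,.3,.45]))
res=[]
for az in (-60,-30,0,30,60,90):
  for r in (.4,.55,.7):
    for z in (.3,.5):
      b=np.array([r*np.cos(np.radians(az)),r*np.sin(np.radians(az)),z])
      q,e,g=go(base,np.array([.5,.3,.45]),b,6)
      if e>5: continue
      for sg in(1,-1):
        for d in [None]:
          qq=q.copy();qq[5]=2.699*sg;t=[];p=fk2(qq,P)[0]
          for k in range(14):
            Mk=fk2(qq,P)[1]; qq=ik(qq,p,Mk@R.from_euler('z',sg*7.1,degrees=True).as_matrix(),.6)[0];t.append(tilt(qq))
          res.append((min(t),az,r,z,sg,np.round(t[1::2]).tolist(),q.round(2).tolist(),qq.round(2).tolist()))
res.sort(key=lambda x:x[0])
for x in res[:8]: print(*x)
E
timeout 550 python3 t5.py|tail -n +2
```

```text
17.446453039361522 0 0.4 0.3 1 [56.0, 51.0, 45.0, 38.0, 31.0, 24.0, 17.0] [0.54, 0.25, 1.87, -0.87, 1.67, 0.15] [-0.06, 0.06, 1.64, -0.29, 1.52, 2.7]
17.975917936627123 -30 0.7 0.3 1 [56.0, 49.0, 42.0, 35.0, 28.0, 22.0, 18.0] [-0.18, 0.37, 1.68, -1.17, 1.17, -0.23] [-0.62, 0.3, 1.36, -0.14, 1.19, 2.7]
21.095772118223707 -30 0.55 0.3 1 [56.0, 49.0, 42.0, 36.0, 29.0, 24.0, 21.0] [-0.06, 0.2, 1.94, -1.16, 1.22, -0.1] [-0.65, 0.05, 1.7, -0.13, 1.04, 2.7]
24.68914062395903 -30 0.4 0.3 1 [56.0, 50.0, 43.0, 37.0, 31.0, 27.0, 25.0] [0.13, 0.04, 2.13, -1.08, 1.36, -0.0] [-0.67, -0.21, 1.95, -0.16, 1.0, 2.7]
27.133448315043136 -30 0.55 0.5 1 [56.0, 49.0, 43.0, 36.0, 31.0, 28.0, 27.0] [-0.06, 0.1, 1.57, -1.06, 1.44, -0.54] [-0.77, -0.03, 1.36, 0.03, 1.33, 2.7]
28.756609474144547 0 0.55 0.3 1 [57.0, 52.0, 47.0, 42.0, 37.0, 33.0, 29.0] [0.42, 0.42, 1.61, -0.94, 1.64, 0.01] [0.05, 0.4, 1.22, -0.44, 1.78, 2.7]
29.61706737410029 -30 0.7 0.5 1 [56.0, 49.0, 43.0, 37.0, 32.0, 30.0, 30.0] [-0.18, 0.3, 1.32, -1.05, 1.36, -0.64] [-0.43, 0.66, 0.22, -0.66, 2.18, 2.7]
30.69947765905138 -30 0.4 0.5 1 [56.0, 50.0, 43.0, 38.0, 33.0, 31.0, 31.0] [0.13, -0.07, 1.73, -1.04, 1.6, -0.44] [-0.88, -0.29, 1.58, 0.05, 1.31, 2.7]
```

```bash
cat > t6.py <<'E'
exec(open("t3.py").read().split("ways=")[0])
base,_,_=go(q0,p0,np.array([.5,.25,.40]))
for b in ([.4,0,.3],[.4,0,.33],[.45,-.1,.3],[.45,.05,.3],[.5,-.2,.3],[.36,.05,.3]):
  b=np.array(b);q,e,g=go(base,np.array([.5,.25,.4]),b,8)
  for m in (1,4,12):
    qq=q.copy();qq[5]=2.699;t=[]
    for k in range(24):
        p,Mk=fk2(qq,P)
        if k%m==0: p1=p;G=Mk@R.from_euler('z',min(7.16*m,170),degrees=True).as_matrix()
        rv=R.from_matrix(Mk.T@G).as_rotvec();rv*=min(1,np.radians(7.16)/np.linalg.norm(rv))
        dp=p1-p;dp*=min(1,.0417/max(1e-9,np.linalg.norm(dp)))
        qq=ik(qq,p+dp,Mk@R.from_rotvec(rv).as_matrix(),.6)[0];t.append(tilt(qq))
    print(b,m,np.round(t[1::2]).astype(int).tolist(),fk2(qq,P)[0].round(2),fk2(qq,P)[1][:,2],qq.round(2))
E
timeout 550 python3 t6.py|tail -n +2; python3 st.py [.5,.25,.4] [.42,.0,.33]
```

```text
[0.4 0.  0.3] 1 [57, 54, 52, 49, 46, 44, 42, 41, 43, 44, 45, 46] [ 0.32 -0.35  0.81] [-0.2226 -0.6779 -0.7007] [-0.44  0.33  0.22 -1.01  2.15  2.7 ]
[0.4 0.  0.3] 4 [57, 54, 51, 48, 45, 43, 39, 37, 34, 31, 29, 27] [ 0.43 -0.32  0.66] [-0.0177 -0.4539 -0.8909] [-0.5   0.24  0.64 -0.46  1.99  2.7 ]
[0.4 0.  0.3] 12 [57, 52, 48, 44, 41, 39, 35, 30, 27, 26, 28, 30] [ 0.34 -0.24  0.43] [ 0.3271 -0.3806 -0.865 ] [-0.76 -0.25  1.72 -0.06  1.15  2.7 ]
[0.4  0.   0.33] 1 [57, 55, 52, 49, 47, 45, 44, 44, 46, 47, 48, 48] [ 0.29 -0.34  0.83] [-0.2387 -0.7092 -0.6634] [-0.39  0.3   0.22 -1.1   2.15  2.7 ]
[0.4  0.   0.33] 4 [57, 55, 51, 49, 46, 44, 40, 38, 36, 35, 34, 35] [ 0.45 -0.28  0.71] [-0.13   -0.5526 -0.8232] [-0.29  0.43  0.22 -0.82  2.26  2.7 ]
[0.4  0.   0.33] 12 [57, 52, 48, 45, 42, 40, 36, 32, 28, 28, 29, 31] [ 0.33 -0.25  0.47] [ 0.3268 -0.4065 -0.8532] [-0.78 -0.25  1.63 -0.06  1.22  2.7 ]
[ 0.45 -0.1   0.3 ] 1 [57, 53, 50, 46, 43, 40, 37, 35, 34, 34, 34, 34] [ 0.27 -0.5   0.76] [-0.0678 -0.5509 -0.8318] [-0.97  0.33  0.22 -0.43  2.08  2.7 ]
[ 0.45 -0.1   0.3 ] 4 [56, 53, 49, 46, 4
[... 1307 characters left out ...]
0.34  0.22 -1.18  2.2   2.7 ]
[0.36 0.05 0.3 ] 4 [57, 55, 52, 50, 47, 45, 42, 40, 38, 36, 35, 35] [ 0.47 -0.22  0.71] [-0.1394 -0.5631 -0.8145] [-0.17  0.45  0.22 -0.89  2.3   2.7 ]
[0.36 0.05 0.3 ] 12 [57, 53, 49, 46, 43, 42, 38, 33, 29, 27, 27, 28] [ 0.33 -0.23  0.46] [ 0.251  -0.4047 -0.8793] [-0.63 -0.23  1.61 -0.19  1.3   2.7 ]
t 22.5333 p [0.475 0.268 0.255] F [ 0.476  0.281 -2.527] w 0.0146 q [ 0.792  0.623  1.349 -0.74   1.931  0.203]
M [[-0.555, 0.831, 0.031], [0.399, 0.299, -0.867], [-0.73, -0.468, -0.498]] tilt 60.2 az -88.0
[.5,.25,.4] [-127.   -52.9  -55.6] unit
[.42,.0,.33] [-131.2 -161.4  193.4] unit
world->tool x [-0.55  0.83  0.03] y [ 0.4   0.3  -0.87] z [-0.73 -0.47 -0.5 ]
```

Request:
apply_moves(deltas=[0,-25,-17,0,0,0,-55,-37,-1,7,0,-88,-59,-2,14,0,-118,-79,-3,21,0,-126,-89,33,28,0,-134,-99,69,35,0,-141,-110,105,42,0,-149,-120,141,49,0,-157,-130,177,56,0,-165,-141,213,63,0,-172,-151,249,70,0,-180,-161,286,77])

```text
clock: 23.53
position: [0.4493, -0.1011, 0.3192]
ee_rot: [0.466, 0.792, 0.348, -0.185]
contact_force: [1.1, -0.9, -2.9]
width: 0.0147
gripper_force: 79.5
```

```bash
python3 st.py [.45,-.1,.32]
```

```text
t 23.5333 p [ 0.449 -0.101  0.319] F [ 1.132 -0.885 -2.87 ] w 0.0147 q [ 0.284  0.223  1.86  -1.002  1.512  1.34 ]
M [[0.69, 0.723, 0.032], [0.38, -0.324, -0.867], [-0.617, 0.61, -0.498]] tilt 60.1 az -88.0
[.45,-.1,.32] [ 0.4  0.6 -1.4] unit
world->tool x [0.69 0.72 0.03] y [ 0.38 -0.32 -0.87] z [-0.62  0.61 -0.5 ]
```

Request:
apply_moves(deltas=[0,0,0,0,7,0,0,0,0,14,0,0,0,0,21,0,0,0,0,28,0,0,0,0,35,0,0,0,0,42,0,0,0,0,49,0,0,0,0,56,0,0,0,0,63,0,0,0,0,70,0,0,0,0,77,0,0,0,0,82])

```text
clock: 24.53
position: [0.4524, -0.1038, 0.3293]
ee_rot: [0.47, 0.833, -0.249, 0.155]
contact_force: [0.6, -0.0, -2.8]
width: 0.0149
gripper_force: 79.6
```

Request:
apply_moves(deltas=[0,0,0,0,90,0,0,0,0,90,0,0,0,0,90,0,0,0,0,90,0,0,0,0,90,0,0,0,0,90])

```text
clock: 25.03
position: [0.4636, -0.1586, 0.3992]
ee_rot: [0.334, 0.812, -0.438, 0.193]
contact_force: [-1.2, 0.2, -3.0]
width: 0.0142
gripper_force: 79.4
```

```bash
python3 st.py [.45,-.1,.32]
```

```text
t 25.0333 p [ 0.464 -0.159  0.399] F [-1.15   0.195 -3.034] w 0.0142 q [ 0.042  0.082  1.635 -0.796  1.476  2.704]
M [[0.541, -0.841, 0.022], [-0.582, -0.393, -0.711], [0.607, 0.372, -0.702]] tilt 45.4 az -88.0
[.45,-.1,.32] [-89.5 -41.1  13.6] unit
world->tool x [ 0.54 -0.84  0.02] y [-0.58 -0.39 -0.71] z [ 0.61  0.37 -0.7 ]
```

Request:
apply_moves(deltas=[0,-60,-30,10,90,0,-60,-30,10,90,0,-60,-30,10,90,0,-60,-30,10,90,0,-60,-30,10,90,0,-60,-30,10,90])

```text
clock: 25.53
position: [0.4334, -0.2155, 0.4022]
ee_rot: [0.165, 0.752, -0.606, 0.202]
contact_force: [0.5, -1.4, -1.9]
width: 0.0151
gripper_force: 79.4
```

```bash
python3 st.py [.45,-.1,.32]
```

```text
t 25.5333 p [ 0.433 -0.215  0.402] F [ 0.5   -1.411 -1.902] w 0.0151 q [-0.285 -0.042  1.621 -0.476  1.325  2.704]
M [[0.185, -0.977, 0.103], [-0.844, -0.212, -0.493], [0.504, 0.005, -0.864]] tilt 30.2 az -78.0
[.45,-.1,.32] [-135.7  -41.1   15.8] unit
world->tool x [ 0.19 -0.98  0.1 ] y [-0.84 -0.21 -0.49] z [ 0.5   0.   -0.86]
```

Request:
apply_moves(deltas=[0,-110,-40,0,90,0,-110,-40,0,90,0,-110,-40,0,90,0,-110,-40,0,90])

```text
clock: 25.87
position: [0.3964, -0.2272, 0.3806]
ee_rot: [-0.034, -0.668, 0.717, -0.197]
contact_force: [-0.4, -0.6, -2.2]
width: 0.0145
gripper_force: 79.3
```

```bash
python3 st.py [.45,-.1,.35]
```

```text
t 25.8667 p [ 0.396 -0.227  0.381] F [-0.38  -0.637 -2.19 ] w 0.0145 q [-0.543 -0.139  1.709 -0.183  1.211  2.704]
M [[-0.106, -0.971, 0.214], [-0.944, 0.031, -0.328], [0.312, -0.237, -0.92]] tilt 23.0 az -57.0
[.45,-.1,.35] [-135.3  -40.9   -2. ] unit
world->tool x [-0.11 -0.97  0.21] y [-0.94  0.03 -0.33] z [ 0.31 -0.24 -0.92]
```

```bash
python3 st.py [.38,.26,.40]|tail -2
```

```text
[.38,.26,.40] [-452.2   26.5 -181. ] unit
world->tool x [-0.11 -0.97  0.21] y [-0.94  0.03 -0.33] z [ 0.31 -0.24 -0.92]
```

Request:
apply_moves(deltas=[0,-37,2,-15,-7,0,-74,4,-30,-14,0,-111,6,-45,-21,0,-148,8,-60,-28,0,-185,10,-75,-35,0,-223,13,-90,-42,0,-260,15,-105,-49,0,-297,17,-120,-56,0,-335,19,-135,-63,0,-373,22,-150,-63,0,-411,24,-165,-63,0,-446,26,-180,-63])

```text
clock: 26.87
position: [0.3943, 0.2314, 0.4103]
ee_rot: [0.13, 0.951, -0.244, 0.139]
contact_force: [0.5, -0.3, -2.3]
width: 0.0148
gripper_force: 79.5
```

```bash
python3 st.py [.38,.26,.40]
```

```text
t 26.8667 p [0.394 0.231 0.41 ] F [ 0.497 -0.311 -2.321] w 0.0148 q [ 0.662  0.065  1.439 -0.383  1.667  2.704]
M [[0.842, -0.5, 0.201], [-0.428, -0.847, -0.315], [0.328, 0.179, -0.928]] tilt 21.9 az -57.0
[.38,.26,.40] [-27.7 -18.9  -2.4] unit
world->tool x [ 0.84 -0.5   0.2 ] y [-0.43 -0.85 -0.31] z [ 0.33  0.18 -0.93]
```

Request:
apply_moves(deltas=[0,-30,-20,0,90,0,-30,-20,0,90,0,-30,-20,0,90,0,-30,-20,0,90,0,-30,-20,0,90])

```text
clock: 27.28
position: [0.4193, 0.1661, 0.418]
ee_rot: [0.033, 0.918, -0.384, 0.089]
contact_force: [0.6, -0.2, -3.3]
width: 0.015
gripper_force: 79.4
```

```bash
python3 st.py [.38,.26,.40]
```

```text
t 27.2833 p [0.419 0.166 0.418] F [ 0.578 -0.229 -3.344] w 0.015 q [ 0.354 -0.007  1.452 -0.17   1.609  2.704]
M [[0.689, -0.712, 0.139], [-0.7, -0.702, -0.129], [0.19, -0.008, -0.982]] tilt 10.9 az -43.0
[.38,.26,.40] [-96.2 -37.8   0.1] unit
world->tool x [ 0.69 -0.71  0.14] y [-0.7  -0.7  -0.13] z [ 0.19 -0.01 -0.98]
```

Request:
apply_moves(deltas=[0,-96,-38,0,90,0,-96,-38,0,90,0,-96,-38,0,90])

```text
clock: 27.53
position: [0.4112, 0.1287, 0.4095]
ee_rot: [-0.033, 0.88, -0.472, 0.052]
contact_force: [-0.9, 1.3, -2.1]
width: 0.0148
gripper_force: 79.4
```

```bash
python3 st.py [.38,.26,.40]
```

```text
t 27.5333 p [0.411 0.129 0.41 ] F [-0.851  1.299 -2.057] w 0.0148 q [ 0.149 -0.067  1.52  -0.009  1.566  2.704]
M [[0.55, -0.826, 0.122], [-0.833, -0.553, 0.009], [0.06, -0.107, -0.992]] tilt 7.0 az 4.0
[.38,.26,.40] [-127.1  -45.8    6.8] unit
world->tool x [ 0.55 -0.83  0.12] y [-0.83 -0.55  0.01] z [ 0.06 -0.11 -0.99]
```

Request:
apply_moves(deltas=[0,0,0,0,0,0,0,0,0,0,0,0,0,0,0,0,0,0,0,0,0,0,0,0,0,0,0,0,0,0,0,0,0,0,0,0,0,0,0,0,0,0,0,0,0,0,0,0,0,0,0,0,0,0,0,0,0,0,0,0])

```text
clock: 28.53
position: [0.412, 0.1301, 0.4097]
ee_rot: [-0.033, 0.88, -0.47, 0.053]
contact_force: [-0.1, -0.4, -2.9]
width: 0.0147
gripper_force: 79.4
```

```bash
python3 - <<'E'
from h import *
np.set_printoptions(precision=3,suppress=True)
F=[]
for k in range(6):
    sc=get_image(["side","scene","wrist"][k%3]);F.append(get_state()["contact_force"][2])
    if k>2:
        for q in("tote","tote_grip","die1_c"): print(k,q,[(round(c["score"],2),np.round(c["point"]).tolist()) for c in place_of(q,sc)[:4]]); F.append(get_state()["contact_force"][2])
    if k==3: s1=sc
    if k==4: s2=sc
print(np.mean(F),np.std(F))
cv2.imwrite("pics/s7.png",np.hstack([cv2.resize(s1["frame"][150:400,130:450],(400,312)),cv2.resize(s2["frame"][0:250,260:580],(400,312))])[:,:,::-1])
E
python3 st.py [.525,-.195,.30]
```

```text
3 tote [(0.95, [296.0, 139.0]), (0.91, [391.0, 190.0]), (0.9, [348.0, 190.0])]
3 tote_grip [(0.92, [396.0, 171.0]), (0.78, [361.0, 154.0]), (0.66, [314.0, 184.0]), (0.58, [294.0, 124.0])]
3 die1_c [(0.38, [269.0, 307.0]), (0.19, [285.0, 318.0])]
4 tote [(0.9, [332.0, 16.0]), (0.76, [271.0, 365.0]), (0.71, [212.0, 199.0])]
4 tote_grip [(0.71, [423.0, 94.0]), (0.6, [200.0, 173.0]), (0.59, [269.0, 361.0])]
4 die1_c [(0.61, [421.0, 97.0])]
5 tote [(0.71, [514.0, 47.0]), (0.49, [214.0, 0.0])]
5 tote_grip [(0.96, [315.0, 277.0]), (0.73, [549.0, 30.0])]
5 die1_c []
-2.5452125153809813 0.5832188897314438
t 29.2833 p [0.412 0.13  0.41 ] F [ 0.484  0.381 -1.634] w 0.0145 q [ 0.152 -0.066  1.519 -0.01   1.564  2.704]
M [[0.552, -0.824, 0.124], [-0.831, -0.556, 0.009], [0.061, -0.108, -0.992]] tilt 7.1 az 4.0
[.525,-.195,.30] [326.   99.3 119.9] unit
world->tool x [ 0.55 -0.82  0.12] y [-0.83 -0.56  0.01] z [ 0.06 -0.11 -0.99]
```

View pics/s7.png

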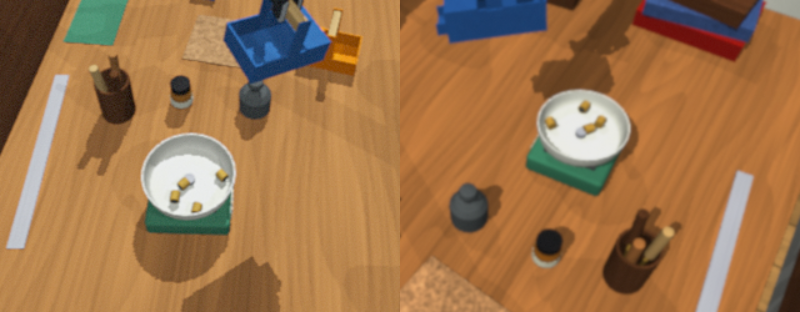

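Request:
apply_moves(deltas=[0,27,8,0,-7,0,54,16,0,-14,0,81,25,0,-21,0,108,33,8,-28,0,136,41,20,-35,0,163,50,32,-42,0,190,58,44,-49,0,217,66,56,-56,0,245,74,68,-63,0,272,83,80,-70,0,300,91,92,-77,0,326,99,100,-84])

```text
clock: 30.28
position: [0.5229, -0.1967, 0.3183]
ee_rot: [0.01, 0.97, 0.234, 0.061]
contact_force: [0.8, 0.3, -2.1]
width: 0.0147
gripper_force: 79.5
```

Request:
apply_moves(deltas=[0,0,0,0,-7,0,0,0,0,-14,0,0,0,0,-21,0,0,0,0,-28,0,0,0,0,-33,0,0,0,0,-33])

```text
clock: 30.78
position: [0.5229, -0.1952, 0.3195]
ee_rot: [0.027, 0.865, 0.498, 0.056]
contact_force: [0.4, -0.7, -2.2]
width: 0.0149
gripper_force: 79.5
```

```bash
python3 - <<'E'
from h import *
np.set_printoptions(precision=3,suppress=True)
s=get_state();M=rot(s["ee_rot"]);print("grip,origin~",s["position"],np.array(s["position"])+.095*M[:,2])
I=[get_image("side"),get_image("scene")]
for im in I:
    for q,z in(("mat",0),("tote",None),("tote_grip",None),("tote_spout",None)):
        for c in place_of(q,im)[:4]:
            print(q,round(c["score"],2),np.round(c["point"]).tolist(),at_z(im,c["point"],0 if z==0 else (.315 if q=="tote_grip" else .22)))
E
python3 st.py [.525,-.195,.12]
```

```text
grip,origin~ [ 0.523 -0.195  0.32 ] [ 0.535 -0.194  0.225]
mat 0.75 [291.0, 109.0] [ 0.645 -0.542  0.   ]
mat 0.73 [312.0, 183.0] [ 0.532 -0.19   0.   ]
tote 0.74 [308.0, 288.0] [0.487 0.292 0.22 ]
tote 0.72 [310.0, 121.0] [ 0.539 -0.202  0.22 ]
tote 0.61 [390.0, 193.0] [0.333 0.035 0.22 ]
tote 0.6 [297.0, 140.0] [ 0.56  -0.122  0.22 ]
tote_grip 0.92 [394.0, 172.0] [0.338 0.066 0.315]
tote_grip 0.8 [313.0, 87.0] [ 0.531 -0.213  0.315]
tote_grip 0.56 [292.0, 126.0] [ 0.56  -0.059  0.315]
tote_spout 0.68 [365.0, 185.0] [0.389 0.016 0.22 ]
tote_spout 0.65 [285.0, 106.0] [ 0.613 -0.257  0.22 ]
tote_spout 0.58 [301.0, 126.0] [ 0.558 -0.177  0.22 ]
mat 0.96 [298.0, 259.0] [ 0.535 -0.189  0.   ]
tote 0.97 [272.0, 366.0] [ 0.639 -0.383  0.22 ]
tote 0.92 [215.0, 195.0] [ 0.42  -0.229  0.22 ]
tote 0.75 [286.0, 209.0] [ 0.529 -0.19   0.22 ]
tote_grip 0.94 [276.0, 175.0] [ 0.522 -0.191  0.315]
tote_grip 0.87 [199.0, 172.0] [ 0.432 -0.241  0.315]
tote_grip 0.73 [268.0, 361.0] [ 0.647 -0.384  0.315]
tote_spout 0.87 [314.0, 251.0] [ 0.602 -0.225  0.22 ]
tote_spout 0.73 [235.0, 215.0] [ 0.468 -0.239  0.22 ]
tote_spout 0.58 [251.0, 390.0] [ 0.633 -0.42   0.22 ]
t 31.2833 p [ 0.523 -0.195  0.32 ] F [-0.416  0.69  -2.573] w 0.0148 q [-0.526  0.159  1.492  0.071  1.388 -0.009]
M [[0.498, 0.858, 0.124], [0.864, -0.503, 0.009], [0.07, 0.102, -0.992]] tilt 7.1 az 4.0
[.525,-.195,.12] [-12.9 -18.6 198.5] unit
world->tool x [0.5  0.86 0.12] y [ 0.86 -0.5   0.01] z [ 0.07  0.1  -0.99]
```

Request:
apply_moves(deltas=[0,-1,-1,20,0,0,-3,-4,50,0,0,-5,-6,85,0,0,-6,-9,120,0,0,-8,-11,150,0,0,-9,-13,175,0,0,-10,-14,190,0,0,-10,-14,196,0,0,-10,-14,199,0,0,-10,-14,199,0])

```text
clock: 32.12
position: [0.531, -0.195, 0.1203]
ee_rot: [0.027, 0.865, 0.498, 0.056]
contact_force: [0.1, -0.1, -1.7]
width: 0.0147
gripper_force: 79.5
```

Request:
apply_moves(deltas=[0,0,-1,4,0,0,-1,-1,8,0,0,-1,-1,8,0], squeeze=25)

```text
clock: 32.37
position: [0.5301, -0.1952, 0.1123]
ee_rot: [0.027, 0.865, 0.498, 0.056]
contact_force: [0.2, 0.1, -2.5]
width: 0.0148
gripper_force: 79.5
```

Request:
apply_moves(deltas=[0,0,0,3,0,0,0,0,5,0,0,0,-1,5,0])

```text
clock: 32.62
position: [0.5305, -0.1949, 0.1072]
ee_rot: [0.028, 0.865, 0.498, 0.056]
contact_force: [0.9, -1.5, -0.6]
width: 0.0146
gripper_force: 79.8
```

Request:
apply_moves(deltas=[0,0,0,2,0,0,0,0,4,0,0,0,0,4,0], squeeze=20)

```text
clock: 32.87
position: [0.5322, -0.195, 0.1056]
ee_rot: [0.029, 0.865, 0.498, 0.058]
contact_force: [0.0, 0.9, 13.8]
width: 0.0145
gripper_force: 82.7
```

Request:
apply_moves(deltas=[0,0,0,2,0,0,0,0,3,0,0,0,0,3,0])

```text
clock: 33.12
position: [0.5337, -0.1952, 0.1045]
ee_rot: [0.03, 0.865, 0.497, 0.059]
contact_force: [-0.5, 2.7, 21.3]
width: 0.0146
gripper_force: 87.4
```

Request:
apply_moves(deltas=[0,0,0,-4,0,17,0,0,-4,0,19,0,0,-4,0,24,0,0,-4,0,40,0,0,-4,0,60,0,0,-4,0,85,0,0,-4,0,85,0,0,-4,0,85,0,0,-4,0])

```text
clock: 33.87
position: [0.5301, -0.1945, 0.1038]
ee_rot: [0.027, 0.865, 0.498, 0.056]
contact_force: [0.5, -0.3, 0.1]
width: 0.0823
gripper_force: 0.0
```

```bash
python3 st.py [.53,-.195,.3]
```

```text
t 33.8667 p [ 0.53  -0.194  0.104] F [ 0.486 -0.264  0.141] w 0.0823 q [-0.518  0.331  1.828  0.09   0.882 -0.045]
M [[0.498, 0.858, 0.123], [0.864, -0.503, 0.009], [0.07, 0.102, -0.992]] tilt 7.1 az 4.0
[.53,-.195,.3] [  13.2   20.2 -194.7] unit
world->tool x [0.5  0.86 0.12] y [ 0.86 -0.5   0.01] z [ 0.07  0.1  -0.99]
```

Retreat straight along the tool axis, then check.

Request:
apply_moves(deltas=[85,0,0,-10,0,85,0,0,-30,0,85,0,0,-60,0,85,0,0,-100,0,85,0,0,-140,0,85,0,0,-180,0,85,0,0,-200,0,85,0,0,-200,0,85,0,0,-200,0])

```text
clock: 34.62
position: [0.5057, -0.1966, 0.3047]
ee_rot: [0.029, 0.865, 0.498, 0.057]
contact_force: [-0.2, 0.1, -0.5]
width: 0.0849
gripper_force: 0.0
```

```bash
python3 - <<'E'
from h import *
np.set_printoptions(precision=3,suppress=True)
I=[get_image("side"),get_image("scene")]
for im in I:
    for q,z in(("mat",0),("tote",.003),("tote_grip",.098),("tote_gap",.006),("weight",0),("jar",0),("toolpot",0),("pan_center",.062)):
        for c in place_of(q,im)[:3]:
            X=at_z(im,c["point"],z)
            if "tote" not in q or np.hypot(X[0]-.53,X[1]+.2)<.12: print(q,round(c["score"],2),X)
a,b=I
cv2.imwrite("pics/end.png",np.hstack([cv2.resize(a["frame"][80:380,180:480],(400,400)),cv2.resize(b["frame"][50:350,180:480],(400,400))])[:,:,::-1])
E
```

```text
mat 0.92 [ 0.534 -0.191  0.   ]
tote 0.59 [ 0.527 -0.183  0.003]
tote_grip 0.97 [ 0.539 -0.195  0.098]
tote_gap 0.59 [ 0.586 -0.213  0.006]
weight 0.62 [0.458 0.005 0.   ]
jar 0.96 [ 0.609 -0.004  0.   ]
toolpot 0.97 [0.746 0.044 0.   ]
tote 0.89 [ 0.527 -0.186  0.003]
tote_grip 0.65 [ 0.536 -0.183  0.098]
tote_gap 0.64 [ 0.586 -0.221  0.006]
weight 0.75 [0.455 0.003 0.   ]
jar 0.68 [ 0.604 -0.005  0.   ]
jar 0.54 [0.48  0.286 0.   ]
toolpot 0.79 [0.739 0.039 0.   ]
pan_center 0.77 [0.564 0.228 0.062]
```

View pics/end.png

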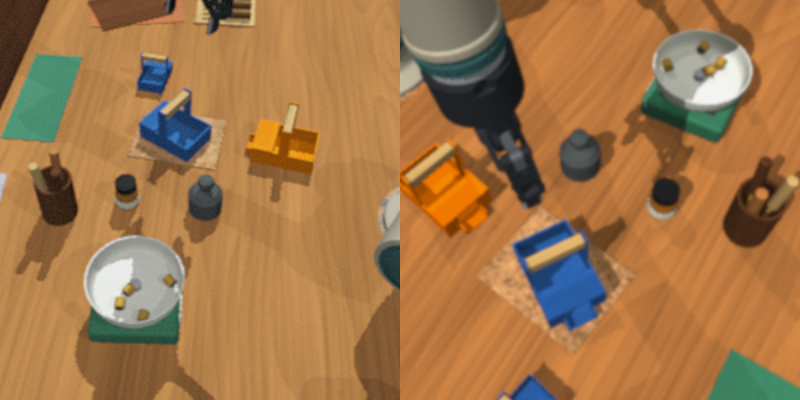

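The tote stands level on the mat, about 10 mm from its centre. Four dies lie in the pan, the bystanders haven't moved, and the gripper is clear, so I'm handing the job in.

```bash
python3 -c "
from rig import *
print(sign_off())"
```

```text
the job is handed in; nothing more can be done
None
```

The job is handed in, with no verdict shown: all four dies are in the pan, the tote hefted at about 260 g (empty), and it stands upright near the middle of its mat with the press weight, jar and tool pot unmoved. I couldn't measure how far the pan sank, and joint 6 read 2.704 against its listed 2.7 limit while I was levelling the tote.

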